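# Load used wheel axles into a narrow-necked soaking jar

### The arm

A 6-joint arm with a two-finger parallel gripper is mounted at the origin on the work surface. World frame = base frame: x ahead of the robot, y to its left, z up, the work surface at z = 0. Lengths are in m, angles in rad, forces in N, time in s.
With the tool pointing down it reaches from about 0.425 to 0.95 m from the base axis. Payload 3.5 kg.
Tool frame: the origin (TCP) lies between the finger pads; the fingertips stand 17 mm ahead of it and the grasp point (between the pads) lies 2 mm behind it; z points along the fingers, y is the direction in which the jaws open and shut (so a half turn about z gives the same grasp; the last joint's range is limited). The gripper opens to 85 mm and grips with 20 to 120 N. Pads are 22 mm wide; open, the fingers measure 114 mm over their backs; the gripper's body (76 mm by 85 mm) begins 54 mm behind the grasp point. The pads swing forward as they close: fully open they stand 13 mm farther back than shut.
Start: joints at [-1.41, 0.286, 1.577, -0, 1.279, -0.15], TCP at [0.206, -0.643, 0.248] pointing down, gripper open.
Joint ranges: [-2.77, 2.77], [-0.9, 2.22], [0.21, 2.48], [-1.53, 4.67], [0.24, 2.81], [-2.84, 2.84]. Speed limits (rad/s): [2.79, 2.79, 3.14, 3.14, 3.14, 3.14].

### API

Orientations are given as a unit quaternion [x, y, z, w].
In Python, from plant import ctrl gives the robot as it stands.
- The arm moves only by the tool carry_out, never from a script. Its argument "commands" is a list of rows, each an object with "delta_pos": the shift along the tool's x, y, z in m, a list of three; "delta_rot": the turn, a rotation vector about the tool's x, y, z in rad, a list of three; "claw": the opening in per cent of the stroke, from 0 (shut) to 100 (fully open). A call has 1 to 8 rows; each row is the pose to reach, as a shift and turn from the pose measured when the call began, along the tool's axes at that moment; what a row does not reach only later rows make up. A row lasts 1/12 s, in which the tool goes at most 41.7 mm and 7.16 degrees, less where a joint would pass 70% of its speed; a pose out of reach is approached as far as the arm can. A call with a gripper value outside its range is refused whole. The fingers move at their own pace and stop on an object; "force" is the grip in N (left out, the last holds). Time passes only in rows, so rows that repeat a pose let the fingers close. It gives the time, the measured TCP pose, the force and the opening at its end, in the units of the state.
- ctrl.get_state(): the state, without advancing time (a new reading comes with each control period).
- ctrl.read_camera(name): name is "side" or "top" or "wrist"; returns (picture, depth): 420x560x3 uint8, red, green, blue; 420x560 float32, m along the optical axis (not along the pixel's ray), 0 where there is no reading.
- ctrl.camera_info(name): a dict with "fx", "fy", "cx", "cy" (pixels), "rvec" (rotation vector, rad) and "tvec" (3), from world to camera coordinates, as OpenCV has them; the wrist camera has in their place "mount" (4x4, takes a point from camera to tool coordinates, whose origin is the TCP and whose axes are the flange's). Camera axes: x right, y down, z forward; pixel columns grow to the right and rows downward; lengths in m; the calibration is good to about 2 mm. The wrist camera is an equidistant fisheye: a pixel r from the principal point sees the ray r / f radians off the axis. A picture is of the moment at which its call begins: read the wrist's pose just before it. camera_info takes no time and is no camera call.
- ctrl.sign_off(): hands the job in, once; it reports no verdict.
The state is a dict: "time": time; "qpos": joint angles; "dq": joint speeds; "joint_efforts": joint torques, N m; "eef_pos": TCP position; "tcp_rot": TCP orientation; "contact_force": force on the tool from outside, world axes, zero at the start; "wrist_torque": the same for the moment, N m; "opening": opening from 0.0 (shut) to 1.0 (fully open).
Only numpy, scipy, OpenCV 4.12 (cv2) and the standard library are available. Lean on these libraries where they do the work, as an engineer would, in place of code of your own. Each camera call takes 0.05 s, during which the arm holds its last target.

### The job

Put the three steel axles from their sloping rests into the clear narrow-necked jar, one at a time and tip first, so that all three stand leaning fully inside it with their heads up. Lower each tip into the neck before letting go. Keep the jar standing where it is, and leave the bottle, tin, mug and spanner alone.

Things in the scene. Friction and masses are not known exactly. Their poses are not given: they have to be found in the camera images.
- jar: Clear jar, 210 mm tall, 1.1 kg, standing loose: body 100 mm across up to 170 mm, cone shoulder to 190 mm, then a narrow neck 37 mm across inside, 49 mm over its steel collar. Inside it is 92 mm across; the floor is 6 mm thick with a 26 mm high steep cone in the middle, so that what drops in slides aside. Origin: centre of the underside, z up; its yaw means nothing.
- jar_mouth (a point): Centre of the jar's round opening, in the plane of the rim, 210 mm above the jar's underside. An axle that stops on the heads of those inside goes down if lifted a little, shifted some 7 mm and let go again.
- axle_a_center (a point): The short steel axle, 114 mm overall: round shank 12 mm thick, 100 mm long, last 6 mm tapered; hexagonal head 20 mm over flats (23 over corners), 8 mm thick plus a 6 mm dome. Point: half-way along its axis; z axis points from tip to head. At the start it hangs by its head in rest a, tip sloping down 30 degrees. About 115 g, varies.
- axle_a_tip (a point): Tip (thread end) of the short axle, on its axis; z axis as above.
- axle_a_head (a point): Top of the dome of the short axle's head, 114 mm from the tip; z axis as above.
- rest_a: Fixed rest of the short axle: dark wooden base 110 x 56 x 10 mm, two steel V-posts 8 mm thick, 24 mm wide, 80 mm apart along the slope. Origin: centre of the underside. The axle lies in its x-z plane, high at -x (head bearing on the taller post, 44 mm up the slope from mid-way) and low at +x, 58 mm above the bench mid-way, where 70 mm of bare shank is free. It lifts straight up.
- axle_b_center (a point): The middle steel axle, 124 mm overall: round shank 12 mm thick, 110 mm long, last 6 mm tapered; hexagonal head 20 mm over flats (23 over corners), 8 mm thick plus a 6 mm dome. Point: half-way along its axis; z axis points from tip to head. At the start it hangs by its head in rest b, tip sloping down 30 degrees. About 124 g, varies.
- axle_b_tip (a point): Tip (thread end) of the middle axle, on its axis; z axis as above.
- axle_b_head (a point): Top of the dome of the middle axle's head, 124 mm from the tip; z axis as above.
- rest_b: Fixed rest of the middle axle: dark wooden base 110 x 56 x 10 mm, two steel V-posts 8 mm thick, 24 mm wide, 80 mm apart along the slope. Origin: centre of the underside. The axle lies in its x-z plane, high at -x (head bearing on the taller post, 44 mm up the slope from mid-way) and low at +x, 58 mm above the bench mid-way, where 70 mm of bare shank is free. It lifts straight up.
- axle_c_center (a point): The long steel axle, 134 mm overall: round shank 12 mm thick, 120 mm long, last 6 mm tapered; hexagonal head 20 mm over flats (23 over corners), 8 mm thick plus a 6 mm dome. Point: half-way along its axis; z axis points from tip to head. At the start it hangs by its head in rest c, tip sloping down 30 degrees. About 133 g, varies.
- axle_c_tip (a point): Tip (thread end) of the long axle, on its axis; z axis as above.
- axle_c_head (a point): Top of the dome of the long axle's head, 134 mm from the tip; z axis as above.
- rest_c: Fixed rest of the long axle: dark wooden base 110 x 56 x 10 mm, two steel V-posts 8 mm thick, 24 mm wide, 80 mm apart along the slope. Origin: centre of the underside. The axle lies in its x-z plane, high at -x (head bearing on the taller post, 44 mm up the slope from mid-way) and low at +x, 58 mm above the bench mid-way, where 70 mm of bare shank is free. It lifts straight up.
- oil_bottle: Bystander: closed white bottle 60 mm across, 200 mm tall, standing loose close beside the jar. Origin: centre of the underside.
- tin: Bystander: closed grey tin 60 mm across, 60 mm tall, standing loose close beside the jar. Origin: centre of the underside.
- mug: Bystander: white mug 76 mm across, 85 mm tall, handle at its +y. Origin: centre of the underside.
- spanner: Bystander: steel spanner 160 mm long lying flat along its x axis. Origin near the middle of its underside.
Things that resemble listed ones, but are neither listed nor needed, are in the scene too. What is shaped like the part that bears axle_a_center but yellow is not meant.

How it is judged:
At the end, for the whole second after the job is handed in: Each axle is wholly inside the jar at rest (slower than 30 mm/s): head below 205 mm (5 mm under the rim) and tip not below -5 mm in the jar's own height, both within 52 mm of the jar's axis, head up (leaning less than 1.2 rad from upright); the jar stands upright within 0.05 rad (z of each of axle_a_head, axle_b_head, axle_c_head in the frame of jar below 0.205 m and z of each of axle_a_tip, axle_b_tip, axle_c_tip in the frame of jar above -0.005 m and horizontal distance between each of axle_a_head, axle_a_tip, axle_b_head, axle_b_tip, axle_c_head, axle_c_tip and jar below 0.052 m and angle between each of axle_a_head, axle_b_head, axle_c_head's own z axis and vertical below 1.2 rad and linear speed of each of axle_a, axle_b, axle_c below 0.03 m/s and angle between jar's own z axis and vertical below 0.05 rad); the robot touches nothing.
It fails at once if the jar is tipped (over 0.15 rad) or shoved (over 30 mm) (angle between jar's own z axis and vertical above 0.15 rad or distance of jar from where it was at the start of the episode above 0.03 m).
It fails at once if the bottle, tin, mug or spanner is moved over 30 mm, or the bottle, tin or mug is tipped over 0.3 rad (distance of any of oil_bottle, tin, mug, spanner from where it was at the start of the episode above 0.03 m or angle between any of oil_bottle, tin, mug's own z axis and vertical above 0.3 rad).
It fails at once if an axle is let go over the jar with its tip still more than 5 mm above the rim ((horizontal distance between axle_a_tip and jar_mouth below 0.045 m and height (world z) of axle_a_tip above 0.215 m and contact force between the fingers and axle_a below 0.05 N) or (horizontal distance between axle_b_tip and jar_mouth below 0.045 m and height (world z) of axle_b_tip above 0.215 m and contact force between the fingers and axle_b below 0.05 N) or (horizontal distance between axle_c_tip and jar_mouth below 0.045 m and height (world z) of axle_c_tip above 0.215 m and contact force between the fingers and axle_c below 0.05 N)).
It fails at once if two axles are in the neck at once ((horizontal distance between each of axle_a_tip, axle_b_tip and jar_mouth below 0.045 m and height (world z) of each of axle_a_tip, axle_b_tip below 0.205 m and height (world z) of each of axle_a_head, axle_b_head above 0.215 m) or (horizontal distance between each of axle_a_tip, axle_c_tip and jar_mouth below 0.045 m and height (world z) of each of axle_a_tip, axle_c_tip below 0.205 m and height (world z) of each of axle_a_head, axle_c_head above 0.215 m) or (horizontal distance between each of axle_b_tip, axle_c_tip and jar_mouth below 0.045 m and height (world z) of each of axle_b_tip, axle_c_tip below 0.205 m and height (world z) of each of axle_b_head, axle_c_head above 0.215 m)).
It also fails if it takes over 72 s, if anything falls off the work surface, if the arm or the gripper's body presses on something with over 40 N, if the wrist force passes 120 N, or if a joint passes its speed limit or range.

## Working session

There is one attempt and no reset: what is moved stays moved. The work goes in short steps, Python scripts to look and compute and a tool call to move; the robot and the scene stay as the last step left them, time stands still between calls to the robot, and variables do not carry over. Pictures are saved under pics/ and viewed, and the job is handed in when it is done.

Besides the shell and the picture viewer there is one more tool, called as name(argument=value, ...) on one line, values as JSON. carry_out: Moves the arm, as the interface text tells. Its arguments: {"type":"object","properties":{"commands":{"type":"array"},"force":{"type":"number"}},"required":["commands"]}

```bash
ls; mkdir -p pics; python3 - <<'E'
from plant import ctrl
import cv2, numpy as np
print(ctrl.get_state())
for n in ["side","top","wrist"]:
    im,d=ctrl.read_camera(n); cv2.imwrite(f"pics/{n}0.png",im[:,:,::-1]); np.save(f"pics/{n}0.npy",d); print(n,ctrl.camera_info(n))
E
```

```text
pics
{'time': 0.0, 'qpos': array([-1.41000285e+00,  2.87198944e-01,  1.57819696e+00, -1.22669291e-06,
        1.27861482e+00, -1.50007228e-01]), 'dq': array([-0.00078657, -0.00106735,  0.00086294, -0.00029834,  0.00107683,
       -0.00098309]), 'joint_efforts': array([-3.10011353e-05, -4.05982304e+01, -2.92625070e+01, -3.36201867e-05,
        5.82866633e-03,  9.11150494e-06]), 'eef_pos': array([ 0.20635066, -0.64202476,  0.24691415]), 'tcp_rot': array([ 9.87948895e-01,  1.54775703e-01, -7.10759175e-06, -1.20901737e-03]), 'contact_force': array([-0.5556067 , -0.38912397,  0.281761  ]), 'wrist_torque': array([-0.03803884,  0.0167713 , -0.04421514]), 'opening': 1.0034030962957527}
side {'fx': 387.61315546574957, 'fy': 387.61315546574957, 'cx': 281.91100602655433, 'cy': 204.65793228958273, 'rvec': array([ 0.36634627, -2.65007981,  1.3716128 ]), 'tvec': array([0.48500319, 0.22495924, 1.0369051 ])}
top {'fx': 441.2203958129603, 'fy': 441.2203958129603, 'cx': 282.48255153873396, 'cy': 207.7775610102367, 'rvec': array([ 2.08867744, -2.13425993,  0.19458213]), 'tvec': array([-0.01717023,  0.55220877,  1.17674913])}
wrist {'fx': 325.19226210127806, 'fy': 325.19226210127806, 'cx': 275.3933047834363, 'cy': 207.6182941015873, 'mount': array([[-2.15281294e-04, -9.53401137e-01, -3.01705528e-01,
         7.83966461e-02],
       [ 9.99999544e-01,  7.55238078e-05, -9.52205555e-04,
         9.64578695e-04],
       [ 9.30619810e-04, -3.01705595e-01,  9.53400686e-01,
        -1.25953832e-01],
       [ 0.00000000e+00,  0.00000000e+00,  0.00000000e+00,
         1.00000000e+00]])}
```

View pics/top0.png

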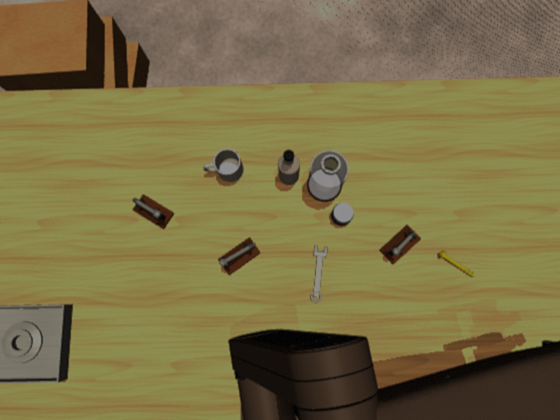

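View pics/side0.png

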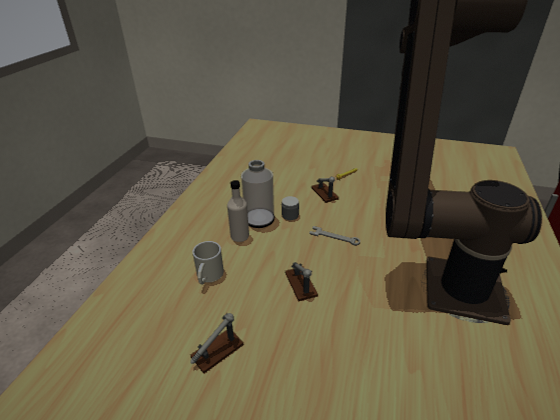

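View pics/wrist0.png

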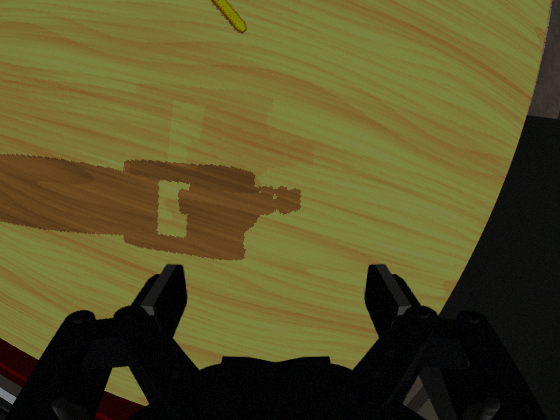

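The top view shows three dark rests at about (153,211), (239,256) and (400,244). The yellow axle lies at (456,263), the jar's rim is at (331,163), the bottle at (289,168), the tin at (343,214), the mug at (229,165) and the spanner at (319,273). Next I'll measure which axle is in which rest.

```bash
cat > h.py <<'E'
from plant import ctrl
import cv2, numpy as np
from scipy.spatial.transform import Rotation as R
def cam(n):
    i=ctrl.camera_info(n); K=np.array([[i['fx'],0,i['cx']],[0,i['fy'],i['cy']],[0,0,1]])
    return K,R.from_rotvec(i['rvec']).as_matrix(),i['tvec'],i
def cloud(n,d):
    K,Rm,t,_=cam(n); v,u=np.mgrid[:d.shape[0],:d.shape[1]]
    p=np.stack([(u-K[0,2])/K[0,0]*d,(v-K[1,2])/K[1,1]*d,d],-1)
    return (p-t)@Rm
def proj(n,p):
    K,Rm,t,i=cam(n); return cv2.projectPoints(np.atleast_2d(np.float64(p)),i['rvec'],i['tvec'],K,None)[0][:,0]
E
python3 - <<'E'
from h import *
d=np.load('pics/top0.npy'); P=cloud('top',d)
for n,(u,v) in dict(r1=(153,211),r2=(239,256),r3=(400,244),jar=(331,163),bottle=(289,155),tin=(343,212),mug=(229,165),sp=(319,273),yel=(456,263)).items(): print(n,P[v,u].round(3))
im=cv2.imread('pics/top0.png')
c=[cv2.resize(im[v-35:v+35,u-40:u+40],None,fx=5,fy=5,interpolation=cv2.INTER_CUBIC) for u,v in [(153,211),(239,256),(400,244),(327,178)]]
cv2.imwrite('pics/crop0.png',np.vstack([np.hstack(c[:2]),np.hstack(c[2:])])[:600*2])
ds=np.load('pics/side0.npy'); Ps=cloud('side',ds)
Q=[]
for n,(u,v) in dict(r1=(153,211),r2=(239,256),r3=(400,244)).items():
    c=P[v,u]
    for nm,PP in (('top',P),('side',Ps)):
        q=PP.reshape(-1,3); q=q[(np.hypot(*(q[:,:2]-c[:2]).T)<.1)&(q[:,2]>.02)]
        w=np.linalg.svd(q-q.mean(0),full_matrices=False)[2][0]; s=(q-q.mean(0))@w
        print(n,nm,len(q),q.mean(0).round(3),w.round(3),s.min().round(3),s.max().round(3),q[:,2].min().round(3),q[:,2].max().round(3))
E
```

```text
r1 [0.545 0.325 0.082]
r2 [0.424 0.097 0.015]
r3 [ 0.441 -0.343  0.075]
jar [ 0.673 -0.168  0.072]
bottle [ 0.657 -0.05   0.2  ]
tin [ 0.534 -0.196  0.062]
mug [0.696 0.128 0.002]
sp [ 0.372 -0.127  0.008]
yel [ 0.391 -0.511  0.014]
r1 top 215 [0.558 0.344 0.061] [-0.476 -0.753  0.454] -0.077 0.056 0.02 0.096
r1 side 508 [0.557 0.353 0.056] [ 0.491  0.76  -0.425] -0.059 0.074 0.021 0.096
r2 top 235 [0.425 0.099 0.063] [-0.486  0.705  0.516] -0.068 0.057 0.027 0.099
r2 side 249 [0.415 0.118 0.057] [-0.511  0.74   0.438] -0.074 0.044 0.02 0.094
r3 top 218 [ 0.445 -0.353  0.064] [-0.559  0.666  0.494] -0.065 0.05 0.021 0.097
r3 side 151 [ 0.436 -0.34   0.056] [ 0.587 -0.66  -0.47 ] -0.042 0.062 0.02 0.094
```

View pics/crop0.png

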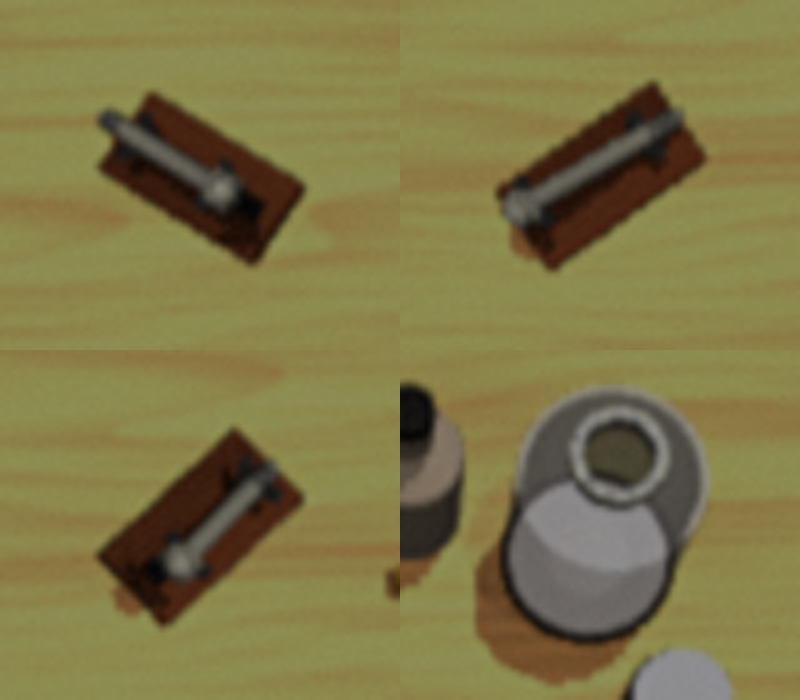

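Visible lengths come out at about 133, 125 and 115 mm, so the candidates sort as follows:
- **Rest at (153,211):** axle c, long.
- **Rest at (239,256):** axle b, middle.
- **Rest at (400,244):** axle a, short. The yellow axle at (456,263) is lying loose on the bench and is the decoy.

The enlarged crop confirms three grey axles in dark rests. Now I'll fit exact poses.

```bash
cat > fit.py <<'E'
from h import *
from scipy.optimize import least_squares
d=np.load('pics/top0.npy'); P=cloud('top',d); Ps=cloud('side',np.load('pics/side0.npy'))
ims=cv2.imread('pics/side0.png'); im=cv2.imread('pics/top0.png')
print('bench z top/side', np.median(P[300,230:260,2]).round(4), np.median(Ps[330:345,120:150,2]).round(4))
for n,(u,v),L in (('a',(400,244),.1),('b',(239,256),.11),('c',(153,211),.12)):
    r={}
    for nm,PP,I in (('top',P,im),('side',Ps,ims)):
        q=PP.reshape(-1,3); c=P[v,u]; col=I.reshape(-1,3).astype(int)
        near=np.hypot(*(q[:,:2]-c[:2]).T)<.1
        B=near&(abs(q[:,2]-.01)<.008)&(col[:,1]<70)   # dark base
        (cx,cy),(w,h),ang=cv2.minAreaRect((q[B][:,:2]*1000).astype(np.float32))
        A=q[near&(q[:,2]>.03)]
        def f(p):
            m=np.array([p[0],p[1],.058]); uh=np.array([np.cos(p[2])*np.cos(np.pi/6),np.sin(p[2])*np.cos(np.pi/6),-.5])
            s=(A-m)@uh; ok=(s>-.034)&(s<.034)
            r=np.linalg.norm(np.cross(A-m,uh),axis=1)-.006
            # tip/head extents
            return np.where(ok,r,0)*1000
        w0=np.linalg.svd(A-A.mean(0),full_matrices=False)[2][0]; w0*=-np.sign(w0[2])
        s=least_squares(f,[*A.mean(0)[:2],np.arctan2(w0[1],w0[0])],loss='soft_l1').x
        uh=np.array([np.cos(s[2])*.866,np.sin(s[2])*.866,-.5]); e=(A-np.array([s[0],s[1],.058]))@uh
        rr=np.linalg.norm(np.cross(A-np.array([s[0],s[1],.058]),uh),axis=1)
        e=e[rr<.012]
        print(n,nm,'base',round(cx),round(cy),round(w),round(h),round(ang,1),'axle',s.round(4),'ext',e.min().round(3),e.max().round(3), 'expect',-.058,L-.044)
K,Rm,t,_=cam('top')
def onplane(n,uv,z):
    K,Rm,t,_=cam(n); o=-Rm.T@t; r=Rm.T@np.linalg.inv(K)@[uv[0],uv[1],1]; return o+r*(z-o[2])/r[2]
E
cat >> fit.py <<'E'
q=P.reshape(-1,3)
for lo,hi in((.200,.216),):
    k=(abs(q[:,2]-.208)<.008)&(np.hypot(q[:,0]-.68,q[:,1]+.16)<.06); print('rim pts',k.sum(),q[k].mean(0) if k.any() else '', cv2.minEnclosingCircle((q[k][:,:2]*1000).astype(np.float32)) if k.sum() else '')
    q2=Ps.reshape(-1,3); k=(abs(q2[:,2]-.205)<.015)&(np.hypot(q2[:,0]-.68,q2[:,1]+.16)<.06); print('side rim',k.sum(),q2[k].mean(0) if k.any() else '', cv2.minEnclosingCircle((q2[k][:,:2]*1000).astype(np.float32)) if k.sum() else '')
print('rim centre plane', onplane('top',(330.8,164),.21))
g=cv2.cvtColor(im,cv2.COLOR_BGR2GRAY)
print(onplane('side',(257.5,165),.21))
cv2.imwrite('pics/jar1.png',np.hstack([cv2.resize(im[140:190,300:360],None,fx=6,fy=6,interpolation=3),cv2.resize(ims[150:200,230:290],None,fx=6,fy=6,interpolation=3)]))
for nm,(u,v),z in(('bottle',(289,155),.2),('tin',(343,212),.06)):
    k=(abs(q[:,2]-z)<.01)&(np.hypot(q[:,0]-P[v,u][0],q[:,1]-P[v,u][1])<.045); print(nm,cv2.minEnclosingCircle((q[k][:,:2]*1000).astype(np.float32)))
E
python3 fit.py
```

```text
bench z top/side 0.0006 0.001
a top base 448 -359 55 110 40.2 axle [ 0.4543 -0.3699 -0.8355] ext -0.069 0.046 expect -0.058 0.05600000000000001
a side base 447 -355 59 112 40.2 axle [ 0.4386 -0.3387 -0.6902] ext -0.042 0.061 expect -0.058 0.05600000000000001
b top base 425 99 55 111 34.1 axle [ 0.4265  0.0976 -0.9614] ext -0.061 0.06 expect -0.058 0.066
b side base 423 103 56 110 34.5 axle [ 0.4186  0.1191 -0.7426] ext -0.044 0.054 expect -0.058 0.066
c top base 560 348 111 54 57.8 axle [0.5662 0.3583 1.0491] ext -0.072 0.06 expect -0.058 0.076
c side base 557 352 130 59 59.8 axle [0.5586 0.3508 1.004 ] ext -0.058 0.068 expect -0.058 0.076
rim pts 97 [ 0.6417525  -0.15398796  0.20890257] ((631.295166015625, -152.2157745361328), 24.05297088623047)
side rim 100 [ 0.63783224 -0.15286428  0.20316459] ((630.9725952148438, -148.083251953125), 23.768583297729492)
rim centre plane [ 0.62832682 -0.1527124   0.21      ]
[ 0.61977343 -0.14124097  0.21      ]
bottle ((659.8977661132812, -47.483150482177734), 14.132993698120117)
tin ((535.1967163085938, -195.88160705566406), 28.450868606567383)
```

```bash
sleep 4
```

```text
(no output)
```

View pics/jar1.png

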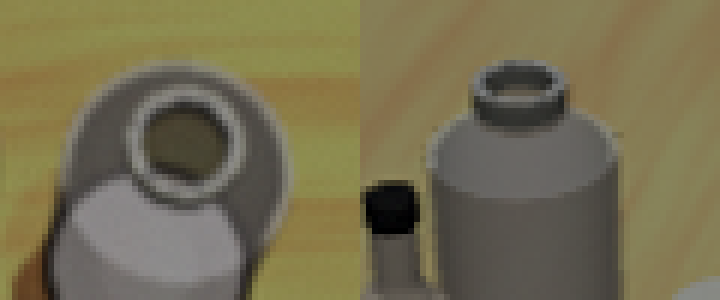

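```bash
cat >> h.py <<'E'
JAR=np.array([.630,-.151])
REST=dict(a=(.448,-.357,-.869),b=(.425,.100,-.976),c=(.559,.349,1.009))
def pose():
    s=ctrl.get_state(); return np.array(s['eef_pos']),R.from_quat(s['tcp_rot']),s
def down(xang,tilt=0.):
    """tool pointing down, x at world angle xang; tilt>0 pitches z toward +x direction"""
    x=np.array([np.cos(xang),np.sin(xang),0]); z=np.array([0,0,-1.])
    M=np.stack([x,np.cross(z,x),z],1)
    return R.from_matrix(M)*R.from_rotvec([0,tilt,0])
def delta(p,Rt):
    p0,R0,s=pose(); dp=R0.inv().apply(np.array(p)-p0); dr=(R0.inv()*Rt).as_rotvec()
    print('t',round(s['time'],2),'q',np.round(s['qpos'],2),'tcp',p0.round(4),'open',round(s['opening'],3),'F',np.round(s['contact_force'],1))
    print('x angle',np.arctan2(*R0.apply([1,0,0])[[1,0]]).round(3),'z',R0.apply([0,0,1]).round(3))
    print('dpos',dp.round(4),'drot',dr.round(3)); return dp,dr
def grasp(n,s=.010,dz=0):
    x,y,t=REST[n]; tip=np.array([np.cos(t),np.sin(t)]); xy=np.array([x,y])-s*np.cos(np.pi/6)*tip
    return np.array([*xy,.058+s*.5-.002+dz]), down(t+np.pi)
E
python3 - <<'E'
from h import *
p,r=grasp('a',dz=.14); print(p); delta(p,r)
E
```

```text
[ 0.44240902 -0.3503863   0.201     ]
t 0.15 q [-1.41  0.29  1.58 -0.    1.28 -0.15] tcp [ 0.2064 -0.6422  0.2472] open 1.001 F [ 0.5 -0.1 -0.4]
x angle 0.311 z [-0.     0.002 -1.   ]
dpos [ 0.3139 -0.2055  0.0467] drot [-1.000e-03 -2.000e-03 -1.962e+00]
```

carry_out(commands=[{"delta_pos":[0.314,-0.205,0.047],"delta_rot":[0,0,-1.96],"claw":100},{"delta_pos":[0.314,-0.205,0.047],"delta_rot":[0,0,-1.96],"claw":100},{"delta_pos":[0.314,-0.205,0.047],"delta_rot":[0,0,-1.96],"claw":100},{"delta_pos":[0.314,-0.205,0.047],"delta_rot":[0,0,-1.96],"claw":100},{"delta_pos":[0.314,-0.205,0.047],"delta_rot":[0,0,-1.96],"claw":100},{"delta_pos":[0.314,-0.205,0.047],"delta_rot":[0,0,-1.96],"claw":100},{"delta_pos":[0.314,-0.205,0.047],"delta_rot":[0,0,-1.96],"claw":100},{"delta_pos":[0.314,-0.205,0.047],"delta_rot":[0,0,-1.96],"claw":100}])

```text
time: 0.82
eef_pos: [0.4153, -0.3837, 0.2059]
tcp_rot: [0.791, 0.612, 0.0, -0.0]
contact_force: [0.5, 0.3, -0.2]
opening: 0.997
```

```bash
python3 - <<'E'
from h import *
p,r=grasp('a',dz=.14); delta(p,r)
E
```

```text
t 0.82 q [-0.93  0.09  1.89  0.    1.17 -0.67] tcp [ 0.4153 -0.3837  0.2059] open 0.997 F [ 0.5  0.3 -0.2]
x angle 1.317 z [ 0.     0.001 -1.   ]
dpos [0.0391 0.0179 0.005 ] drot [ 0.001 -0.001 -0.956]
```

carry_out(commands=[{"delta_pos":[0.039,0.018,0.005],"delta_rot":[0,0,-0.956],"claw":100},{"delta_pos":[0.039,0.018,0.005],"delta_rot":[0,0,-0.956],"claw":100},{"delta_pos":[0.039,0.018,0.005],"delta_rot":[0,0,-0.956],"claw":100},{"delta_pos":[0.039,0.018,0.005],"delta_rot":[0,0,-0.956],"claw":100},{"delta_pos":[0.039,0.018,0.005],"delta_rot":[0,0,-0.956],"claw":100},{"delta_pos":[0.039,0.018,0.005],"delta_rot":[0,0,-0.956],"claw":100},{"delta_pos":[0.039,0.018,0.005],"delta_rot":[0,0,-0.956],"claw":100},{"delta_pos":[0.039,0.018,0.005],"delta_rot":[0,0,-0.956],"claw":100}])

```text
time: 1.48
eef_pos: [0.4424, -0.3502, 0.2006]
tcp_rot: [0.418, 0.908, 0.001, -0.001]
contact_force: [0.1, 0.6, -0.5]
opening: 0.997
```

```bash
cat >> h.py <<'E'
def wcloud(d):
    """world points of every wrist pixel (pose read just before)"""
    i=ctrl.camera_info('wrist'); v,u=np.mgrid[:d.shape[0],:d.shape[1]]
    x=(u-i['cx'])/i['fx']; y=(v-i['cy'])/i['fy']; th=np.hypot(x,y)+1e-9
    ray=np.stack([x/th*np.tan(th),y/th*np.tan(th),np.ones_like(x)],-1)
    p=ray*d[...,None]; M=i['mount']; return p@M[:3,:3].T+M[:3,3]
def wlook(name):
    p0,R0,s=pose(); im,d=ctrl.read_camera('wrist'); cv2.imwrite(f'pics/{name}.png',im[:,:,::-1])
    T=wcloud(d); W=R0.apply(T.reshape(-1,3)).reshape(T.shape)+p0; return im,d,T,W
E
python3 - <<'E'
from h import *
p,r=grasp('a',dz=.14); delta(p,r)
im,d,T,W=wlook('wa'); np.savez('pics/wa.npz',im=im,d=d,T=T,W=W)
q=W.reshape(-1,3); c=im.reshape(-1,3).astype(int); x,y,t=REST['a']
near=(np.hypot(q[:,0]-x,q[:,1]-y)<.1)
B=near&(abs(q[:,2]-.01)<.004); print(B.sum(),cv2.minAreaRect((q[B][:,:2]*1000).astype(np.float32)))
print('bench',np.median(q[near&(abs(q[:,2])<.008)][:,2]))
E
```

```text
t 1.48 q [-0.85  0.09  1.89  0.    1.16 -1.56] tcp [ 0.4424 -0.3502  0.2006] open 0.997 F [ 0.1  0.6 -0.5]
x angle 2.278 z [-0.     0.002 -1.   ]
dpos [-0.0002 -0.0001 -0.0004] drot [ 0.001 -0.002  0.006]
3857 ((448.3978576660156, -358.1866455078125), (56.52988815307617, 109.84835052490234), 40.610328674316406)
bench 0.00028360093353524407
```

View pics/wa.png

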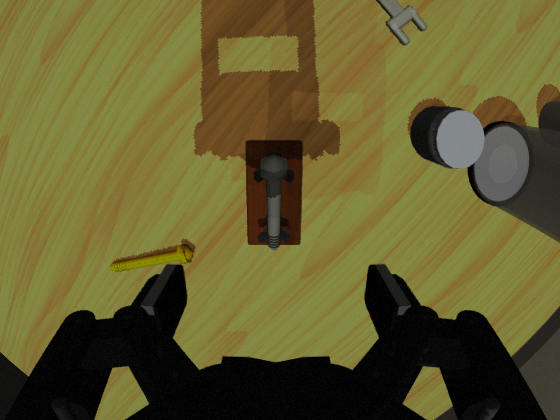

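The wrist view shows axle a centred, head at (274,165) and tip at (274,245). It agrees with the top fit to about 1 mm. Next: is the yellow decoy clear of the open fingers?

```bash
sed -i 's/a=(.448,-.357,-.869)/a=(.448,-.358,-.864)/' h.py; python3 - <<'E'
from h import *
z=np.load('pics/wa.npz'); T=z['T'];im=z['im'].astype(int)
k=(im[...,0]>120)&(im[...,2]<30)&(im[...,1]<190)&(z['W'][...,2]>.006); k[:,:100]=0;k[:230]=0;k[280:]=0;k[:,200:]=0
print(k.sum(),T[k].min(0).round(3),T[k].max(0).round(3))
p,r=grasp('a'); delta(p,r)
W=z['W'].reshape(-1,3); A=W[(np.hypot(W[:,0]-.448,W[:,1]+.358)<.08)&(W[:,2]>.03)]
uh=np.array([np.cos(-.864)*.866,np.sin(-.864)*.866,-.5]); 
e=(A-[.448,-.358,.058]); s=e@uh; h=np.cross([0,0,1],uh/1); h/=np.linalg.norm(h)
up=np.cross(uh,h)
for lo in np.arange(-.06,.06,.01):
    m=(s>=lo)&(s<lo+.01); 
    if m.any(): print(round(lo,2),m.sum(),'lat',(e[m]@h).min().round(4),(e[m]@h).max().round(4),'up',(e[m]@up).max().round(4))
E
```

```text
611 [-0.105 -0.2   -0.126] [0.076 0.001 0.193]
t 1.53 q [-0.85  0.09  1.89  0.    1.16 -1.56] tcp [ 0.4423 -0.3502  0.2005] open 0.997 F [-0.   0.5 -0.6]
x angle 2.28 z [-0.     0.002 -1.   ]
dpos [-0.0012 -0.0009  0.1395] drot [ 0.001 -0.002  0.002]
-0.06 415 lat -0.0098 0.0098 up 0.0126
-0.05 268 lat -0.0149 0.0153 up 0.0128
-0.04 203 lat -0.0152 0.0156 up 0.0083
-0.03 131 lat -0.0059 0.0069 up 0.0076
-0.02 117 lat -0.0053 0.0056 up 0.0075
-0.01 109 lat -0.0054 0.0057 up 0.0077
0.0 104 lat -0.0057 0.0058 up 0.007
0.01 102 lat -0.0058 0.006 up 0.0076
0.02 88 lat -0.0059 0.0061 up 0.0072
0.03 222 lat -0.0148 0.0148 up 0.008
0.04 124 lat -0.015 0.0149 up 0.0079
0.05 9 lat -0.0034 0.0044 up 0.0062
```

carry_out(commands=[{"delta_pos":[-0.001,-0.001,0.04],"delta_rot":[0,-0.002,0.002],"claw":60},{"delta_pos":[-0.001,-0.001,0.08],"delta_rot":[0,-0.002,0.002],"claw":60},{"delta_pos":[-0.001,-0.001,0.115],"delta_rot":[0,-0.002,0.002],"claw":60},{"delta_pos":[-0.001,-0.001,0.139],"delta_rot":[0,-0.002,0.002],"claw":60},{"delta_pos":[-0.001,-0.001,0.139],"delta_rot":[0,-0.002,0.002],"claw":60},{"delta_pos":[-0.001,-0.001,0.139],"delta_rot":[0,-0.002,0.002],"claw":60},{"delta_pos":[-0.001,-0.001,0.139],"delta_rot":[0,-0.002,0.002],"claw":0},{"delta_pos":[-0.001,-0.001,0.139],"delta_rot":[0,-0.002,0.002],"claw":0}], force=70)

```text
time: 2.2
eef_pos: [0.4436, -0.3529, 0.0643]
tcp_rot: [0.419, 0.908, -0.001, 0.003]
contact_force: [-0.3, 0.2, 0.3]
opening: 0.326
```

carry_out(commands=[{"delta_pos":[0,0,0],"delta_rot":[0,0,0],"claw":0},{"delta_pos":[0,0,0],"delta_rot":[0,0,0],"claw":0},{"delta_pos":[0,0,0],"delta_rot":[0,0,0],"claw":0},{"delta_pos":[0,0,0],"delta_rot":[0,0,0],"claw":0},{"delta_pos":[0,0,0],"delta_rot":[0,0,0],"claw":0}])

```text
time: 2.62
eef_pos: [0.4446, -0.3547, 0.0671]
tcp_rot: [0.419, 0.908, -0.002, 0.005]
contact_force: [-2.0, -1.5, 6.9]
opening: 0.111
```

```bash
python3 - <<'E'
from h import *
p,r=grasp('a'); delta(p,r); print(ctrl.get_state()['wrist_torque'])
wlook('wa2')
im,d=ctrl.read_camera('side'); c=im[140:240,270:400,::-1]; cv2.imwrite('pics/sa2.png',cv2.resize(c,None,fx=6,fy=6,interpolation=3)[:600,:780])
E
```

```text
t 2.62 q [-0.85  0.27  1.96  0.    0.9  -1.56] tcp [ 0.4446 -0.3547  0.0671] open 0.111 F [-2.  -1.5  6.9]
x angle 2.278 z [ 0.007 -0.007 -1.   ]
dpos [0.004  0.0005 0.006 ] drot [0.   0.01 0.  ]
[-0.094067    0.37821426  0.02525429]
```

View pics/wa2.png

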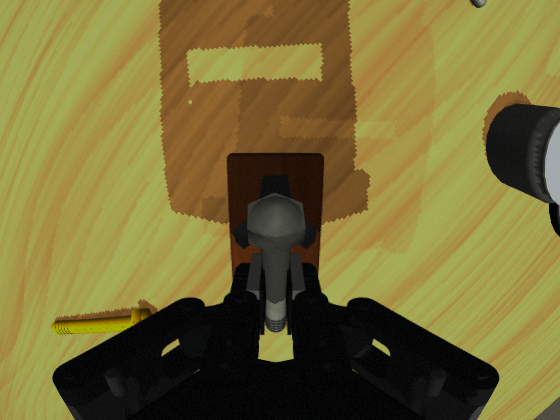

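View pics/sa2.png

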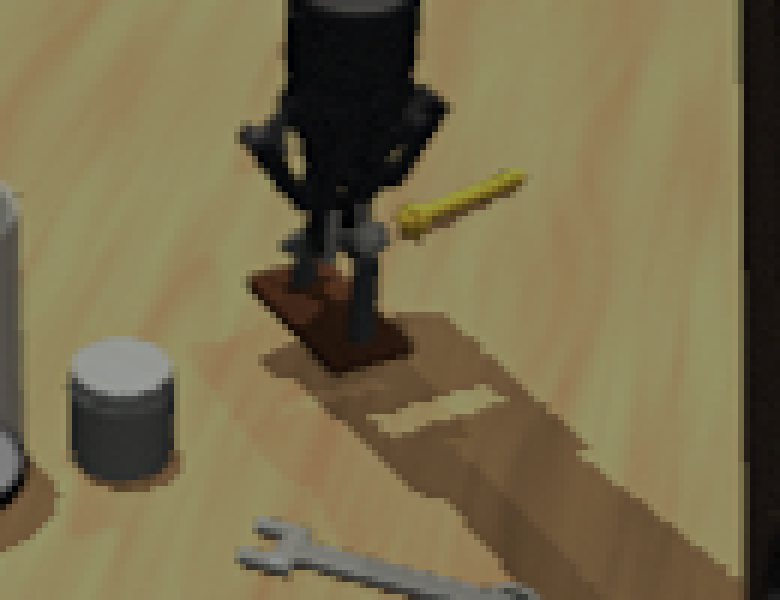

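The wrist view shows axle a between the pads: head at (275,220), tip at (277,325). I'll lift it straight up and check.

carry_out(commands=[{"delta_pos":[0,0,-0.02],"delta_rot":[0,0,0],"claw":0},{"delta_pos":[0,0,-0.05],"delta_rot":[0,0,0],"claw":0},{"delta_pos":[0,0,-0.09],"delta_rot":[0,0,0],"claw":0},{"delta_pos":[0,0,-0.13],"delta_rot":[0,0,0],"claw":0},{"delta_pos":[0,0,-0.17],"delta_rot":[0,0,0],"claw":0},{"delta_pos":[0,0,-0.21],"delta_rot":[0,0,0],"claw":0},{"delta_pos":[0,0,-0.25],"delta_rot":[0,0,0],"claw":0},{"delta_pos":[0,0,-0.28],"delta_rot":[0,0,0],"claw":0}])

```text
time: 3.38
eef_pos: [0.443, -0.3525, 0.3516]
tcp_rot: [0.419, 0.908, -0.003, 0.007]
contact_force: [0.8, -0.8, -0.4]
opening: 0.108
```

```bash
cat >> h.py <<'E'
def held(T,im,d):
    """axle in tool frame: gripped shank points near grasp, axis in tool xz plane"""
    q=T.reshape(-1,3); k=(abs(q[:,1])<.0125)&(abs(q[:,0])<.09)&(q[:,2]>-.06)&(q[:,2]<.09)&(d.reshape(-1)>0)
    return q[k]
E
python3 - <<'E'
from h import *
im,d,T,W=wlook('wa3'); np.savez('pics/wa3.npz',im=im,d=d,T=T)
A=held(T,im,d); print(len(A))
for lo in np.arange(-.09,.09,.01):
    m=(A[:,0]>=lo)&(A[:,0]<lo+.01)
    if m.any(): print(round(lo,2),m.sum(),'y',A[m,1].min().round(3),A[m,1].max().round(3),'z',A[m,2].min().round(3),np.median(A[m,2]).round(3),A[m,2].max().round(3))
delta([.5,-.1,.35],down(0))
E
```

```text
9505
-0.06 12 y -0.003 0.005 z 0.027 0.029 0.03
-0.05 136 y -0.006 0.007 z 0.022 0.026 0.032
-0.04 173 y -0.005 0.007 z 0.016 0.02 0.026
-0.03 173 y -0.005 0.006 z 0.01 0.015 0.02
-0.02 273 y -0.006 0.008 z -0.036 0.007 0.013
-0.01 744 y -0.008 0.009 z -0.046 -0.02 0.007
-0.0 2088 y -0.012 0.012 z -0.06 -0.015 0.013
0.01 2880 y -0.012 0.012 z -0.06 -0.038 0.01
0.02 391 y -0.009 0.011 z -0.026 -0.021 -0.007
0.03 1614 y -0.009 0.011 z -0.028 -0.024 -0.015
0.04 1021 y -0.009 0.011 z -0.026 -0.019 -0.008
t 3.43 q [-0.85 -0.03  1.72  0.    1.42 -1.56] tcp [ 0.4444 -0.354   0.3587] open 0.11 F [0.8 0.2 4.1]
x angle 2.278 z [ 0.018 -0.019 -1.   ]
dpos [0.1572 0.2073 0.0048] drot [0.03  0.012 2.278]
```

View pics/wa3.png

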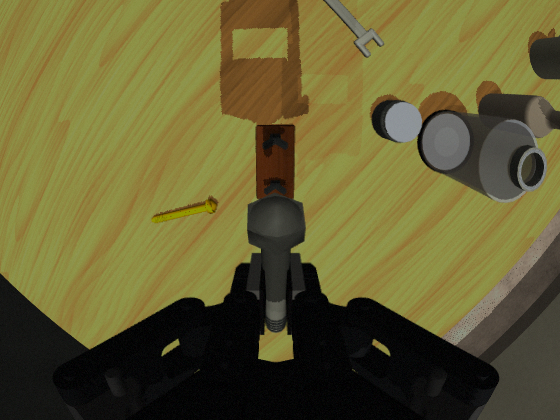

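Axle a is held: head at (276,225), tip at (277,325), and in the tool frame the tip is near (-0.052, 0, 0.035). Next I'll turn and carry it toward the jar at height.

```bash
python3 - <<'E'
from h import *
delta([.58,-.13,.37],down(-.39))
E
```

```text
t 3.43 q [-0.85 -0.03  1.72  0.    1.42 -1.56] tcp [ 0.4444 -0.354   0.3587] open 0.11 F [0.8 0.2 4.1]
x angle 2.278 z [ 0.018 -0.019 -1.   ]
dpos [ 0.0819  0.2486 -0.0132] drot [0.035 0.007 2.668]
```

carry_out(commands=[{"delta_pos":[0.013,0.04,-0.01],"delta_rot":[0,0,0.125],"claw":0},{"delta_pos":[0.026,0.08,-0.01],"delta_rot":[0,0,0.25],"claw":0},{"delta_pos":[0.039,0.12,-0.01],"delta_rot":[0,0,0.375],"claw":0},{"delta_pos":[0.052,0.16,-0.01],"delta_rot":[0,0,0.5],"claw":0},{"delta_pos":[0.065,0.2,-0.01],"delta_rot":[0,0,0.625],"claw":0},{"delta_pos":[0.082,0.248,-0.01],"delta_rot":[0,0,0.75],"claw":0},{"delta_pos":[0.082,0.248,-0.01],"delta_rot":[0,0,0.875],"claw":0},{"delta_pos":[0.082,0.248,-0.01],"delta_rot":[0,0,1.0],"claw":0}])

```text
time: 4.1
eef_pos: [0.5813, -0.1249, 0.3662]
tcp_rot: [0.785, 0.619, 0.003, 0.012]
contact_force: [-0.1, -1.1, -0.8]
opening: 0.108
```

carry_out(commands=[{"delta_pos":[0,0,0],"delta_rot":[0,0,1.2],"claw":0},{"delta_pos":[0,0,0],"delta_rot":[0,0,1.2],"claw":0},{"delta_pos":[0,0,0],"delta_rot":[0,0,1.2],"claw":0},{"delta_pos":[0,0,0],"delta_rot":[0,0,1.2],"claw":0},{"delta_pos":[0,0,0],"delta_rot":[0,0,1.2],"claw":0},{"delta_pos":[0,0,0],"delta_rot":[0,0,1.2],"claw":0},{"delta_pos":[0,0,0],"delta_rot":[0,0,1.2],"claw":0},{"delta_pos":[0,0,0],"delta_rot":[0,0,1.2],"claw":0}])

```text
time: 4.77
eef_pos: [0.5811, -0.1245, 0.3656]
tcp_rot: [0.986, 0.164, 0.008, 0.009]
contact_force: [1.0, -0.6, -1.9]
opening: 0.11
```

```bash
python3 - <<'E'
from h import *
delta([.58,-.13,.37],down(-.39))
E
```

```text
t 4.77 q [-0.38  0.03  1.65 -0.01  1.44  0.86] tcp [ 0.5811 -0.1245  0.3656] open 0.11 F [ 1.  -0.6 -1.9]
x angle 0.329 z [ 0.018 -0.015 -1.   ]
dpos [-0.0027  0.005  -0.0043] drot [ 0.015 -0.019  0.719]
```

carry_out(commands=[{"delta_pos":[-0.003,0.005,-0.004],"delta_rot":[0.015,-0.019,0.719],"claw":0},{"delta_pos":[-0.003,0.005,-0.004],"delta_rot":[0.015,-0.019,0.719],"claw":0},{"delta_pos":[-0.003,0.005,-0.004],"delta_rot":[0.015,-0.019,0.719],"claw":0},{"delta_pos":[-0.003,0.005,-0.004],"delta_rot":[0.015,-0.019,0.719],"claw":0},{"delta_pos":[-0.003,0.005,-0.004],"delta_rot":[0.015,-0.019,0.719],"claw":0},{"delta_pos":[-0.003,0.005,-0.004],"delta_rot":[0.015,-0.019,0.719],"claw":0},{"delta_pos":[-0.003,0.005,-0.004],"delta_rot":[0.015,-0.019,0.719],"claw":0}])

```text
time: 5.35
eef_pos: [0.5796, -0.1299, 0.3691]
tcp_rot: [0.981, -0.195, -0.001, -0.0]
contact_force: [-0.3, -0.6, -1.8]
opening: 0.113
```

```bash
cat >> h.py <<'E'
def attip(tipw,tip_tool,tilt,phi=-.39):
    Rt=down(phi,tilt); return np.array(tipw)-Rt.apply(tip_tool),Rt
E
python3 - <<'E'
from h import *
im,d,T,W=wlook('wj1'); q=W.reshape(-1,3)
k=(abs(q[:,2]-.209)<.006)&(np.hypot(q[:,0]-.63,q[:,1]+.15)<.04); print(k.sum(),q[k].mean(0) if k.any() else'',cv2.minEnclosingCircle((q[k][:,:2]*1000).astype(np.float32)) if k.any() else '')
for tilt in (.4,.96):
  p,r=attip([*JAR,.28],[-.052,0,.035],tilt); print(p); delta(p,r)
E
```

```text
1068 [ 0.63006796 -0.15080255  0.20988728] ((630.041015625, -151.0052947998047), 24.71694564819336)
[ 0.6616925  -0.16402736  0.33248689]
t 5.4 q [-0.39  0.04  1.64  0.    1.47  1.57] tcp [ 0.5796 -0.1299  0.3692] open 0.109 F [-0.6 -0.2 -1. ]
x angle -0.388 z [-0.001  0.001 -1.   ]
dpos [0.089  0.0005 0.0366] drot [-0.001  0.401  0.002]
[ 0.63106488 -0.15143772  0.34267116]
t 5.4 q [-0.39  0.04  1.64  0.    1.47  1.57] tcp [ 0.5796 -0.1299  0.3692] open 0.109 F [-0.6 -0.2 -1. ]
x angle -0.388 z [-0.001  0.001 -1.   ]
dpos [0.0558 0.0004 0.0264] drot [-0.001  0.961  0.002]
```

View pics/wj1.png

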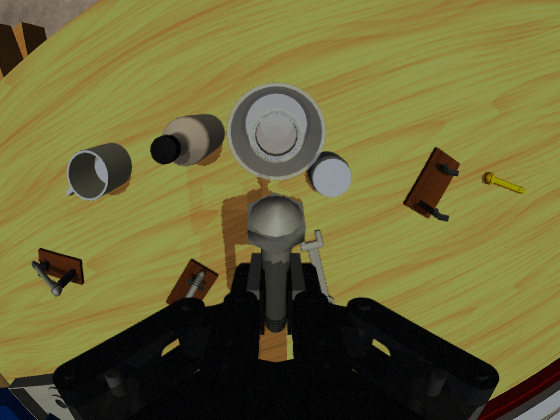

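The wrist view shows the open mouth at (277,130). Its measured rim centre is (0.630, -0.151), which matches the top camera. Next I'll pitch the axle upright above the mouth.

carry_out(commands=[{"delta_pos":[0.01,0,-0.02],"delta_rot":[0,0.125,0],"claw":0},{"delta_pos":[0.02,0,-0.02],"delta_rot":[0,0.25,0],"claw":0},{"delta_pos":[0.03,0,-0.02],"delta_rot":[0,0.375,0],"claw":0},{"delta_pos":[0.04,0,-0.01],"delta_rot":[0,0.5,0],"claw":0},{"delta_pos":[0.05,0,0],"delta_rot":[0,0.625,0],"claw":0},{"delta_pos":[0.056,0,0],"delta_rot":[0,0.75,0],"claw":0},{"delta_pos":[0.056,0,0.01],"delta_rot":[0,0.875,0],"claw":0},{"delta_pos":[0.056,0,0.02],"delta_rot":[0,0.961,0],"claw":0}])

```text
time: 6.07
eef_pos: [0.6305, -0.1505, 0.3486]
tcp_rot: [0.87, -0.17, 0.455, 0.09]
contact_force: [-0.1, 0.2, -1.8]
opening: 0.112
```

```bash
python3 - <<'E'
from h import *
p,r=attip([*JAR,.26],[-.052,0,.035],.96); print(p); delta(p,r)
p,r=attip([*JAR,.18],[-.052,0,.035],.96); print(p); delta(p,r)
im,d=ctrl.read_camera('side'); c=im[100:200,200:330,::-1]; cv2.imwrite('pics/sj1.png',cv2.resize(c,None,fx=6,fy=6,interpolation=3)[:600,:780])
wlook('wj2')
E
```

```text
[ 0.63106488 -0.15143772  0.32267116]
t 6.07 q [-0.39 -0.2   2.08  0.01  0.3   1.55] tcp [ 0.6305 -0.1505  0.3486] open 0.112 F [-0.1  0.2 -1.8]
x angle -0.384 z [ 0.761 -0.31  -0.57 ]
dpos [-0.0207  0.0006  0.0155] drot [-0.002 -0.004  0.004]
[ 0.63106488 -0.15143772  0.24267116]
t 6.07 q [-0.39 -0.2   2.08  0.01  0.3   1.55] tcp [ 0.6305 -0.1505  0.3486] open 0.112 F [-0.1  0.2 -1.8]
x angle -0.384 z [ 0.761 -0.31  -0.57 ]
dpos [-0.0865  0.0005  0.0611] drot [-0.002 -0.004  0.004]
```

View pics/sj1.png

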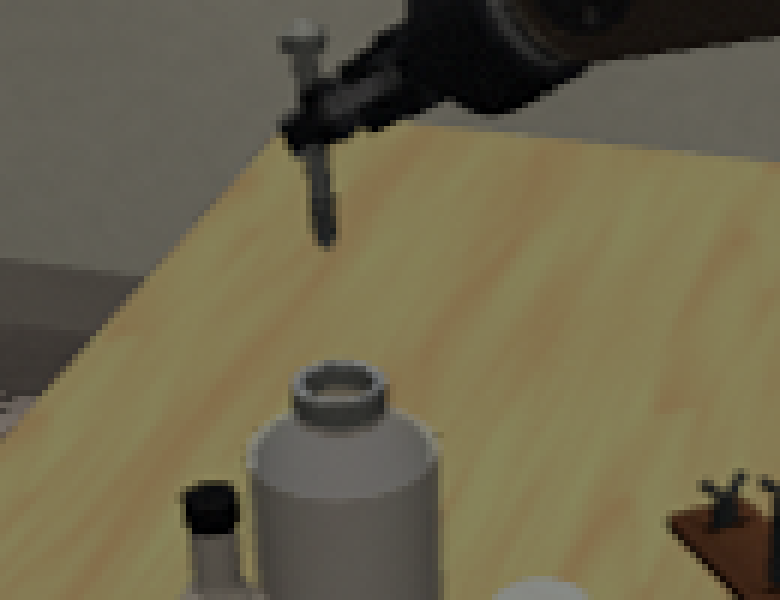

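View pics/wj2.png

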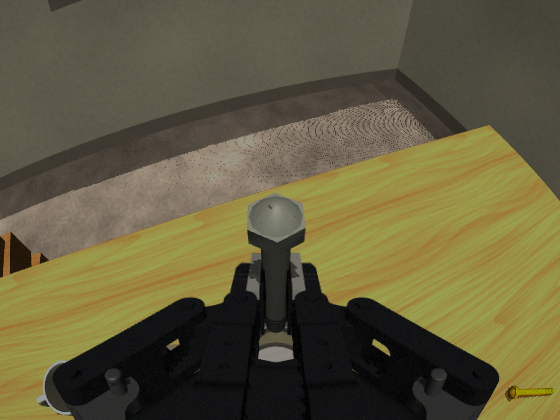

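```bash
cat >> h.py <<'E'
# planar model data: q2,q3,q5 ; tcp (from logged full-ish states)
E
python3 - <<'E'
from h import *
D=[([.287199,1.578197,1.278615],[.20635,-.642025,.246914]),([.09,1.89,1.17],[.4153,-.3837,.2059]),([.27,1.96,.9],[.4446,-.3547,.0671]),([-.03,1.72,1.42],[.4444,-.354,.3587]),([.03,1.65,1.44],[.5811,-.1245,.3656]),([.04,1.64,1.47],[.5796,-.1299,.3692])]
s=ctrl.get_state(); D.append((s['qpos'][[1,2,4]],s['eef_pos'])); print(np.round(s['qpos'],3))
A=[];b=[]
for q,p in D:
    t1,t2,t3=np.cumsum(q); w=5 if q is D[0][0] or q is D[-1][0] else 1
    A.append(w*np.array([1,0,np.sin(t1),np.sin(t2),np.cos(t2),np.sin(t3)])); b.append(w*np.sqrt(p[0]**2+p[1]**2-.01))
    A.append(w*np.array([0,1,np.cos(t1),np.cos(t2),-np.sin(t2),np.cos(t3)])); b.append(w*p[2])
A=np.array(A);b=np.array(b); x,res,rk,sv=np.linalg.lstsq(A,b,rcond=None); print(x.round(3),rk,sv.round(2),(A@x-b).round(3))
E
```

```text
[-0.392 -0.202  2.089  0.013  0.308  1.555]
[0.004 0.243 0.442 0.57  0.023 0.232] 6 [14.34 10.73  2.89  0.78  0.35  0.34] [ 0.    -0.    -0.001 -0.003  0.001  0.002  0.002  0.003  0.     0.002
 -0.002 -0.002  0.    -0.   ]
```

```bash
cat >> h.py <<'E'
KX=[0.004,0.243,0.442,0.57,0.023,0.232]
def pik(p,tilt):
    from scipy.optimize import fsolve
    r=np.sqrt(p[0]**2+p[1]**2-.01); T=np.pi-tilt
    r-=KX[0]+KX[5]*np.sin(T); z=p[2]-KX[1]-KX[5]*np.cos(T)
    l2=np.hypot(KX[3],KX[4]); off=np.arctan2(KX[4],KX[3])
    D=np.hypot(r,z); c=(D*D-KX[2]**2-l2**2)/(2*KX[2]*l2); k=np.arccos(c)
    t1=np.arctan2(r,z)-np.arctan2(l2*np.sin(k),KX[2]+l2*np.cos(k)); q3=k-off
    return np.array([t1,q3,T-t1-q3])
E
python3 - <<'E'
from h import *
print(pik([.6305,-.1505,.3486],.964))
for tilt in (.3,.4,.5,.6,.7,.8,.96):
    for tz in(.26,.22,.18):
        p,r=attip([*JAR,tz],[-.052,0,.035],tilt); print(tilt,tz,p.round(3),pik(p,tilt).round(2))
E
```

```text
[-0.20577141  2.08468892  0.29867515]
0.3 0.26 [ 0.666 -0.166  0.309] [0.13 1.67 1.04]
0.3 0.22 [ 0.666 -0.166  0.269] [0.16 1.71 0.97]
0.3 0.18 [ 0.666 -0.166  0.229] [0.19 1.75 0.9 ]
0.4 0.26 [ 0.662 -0.164  0.312] [0.07 1.74 0.93]
0.4 0.22 [ 0.662 -0.164  0.272] [0.1  1.78 0.86]
0.4 0.18 [ 0.662 -0.164  0.232] [0.14 1.82 0.79]
0.5 0.26 [ 0.657 -0.162  0.316] [0.02 1.81 0.82]
0.5 0.22 [ 0.657 -0.162  0.276] [0.05 1.85 0.74]
0.5 0.18 [ 0.657 -0.162  0.236] [0.09 1.89 0.67]
0.6 0.26 [ 0.651 -0.16   0.318] [-0.03  1.88  0.7 ]
0.6 0.22 [ 0.651 -0.16   0.278] [-0.    1.92  0.62]
0.6 0.18 [ 0.651 -0.16   0.238] [0.04 1.95 0.55]
0.7 0.26 [ 0.646 -0.158  0.32 ] [-0.08  1.94  0.58]
0.7 0.22 [ 0.646 -0.158  0.28 ] [-0.04  1.98  0.5 ]
0.7 0.18 [ 0.646 -0.158  0.24 ] [-0.    2.02  0.42]
0.8 0.26 [ 0.64  -0.155  0.322] [-0.12  2.01  0.46]
0.8 0.22 [ 0.64  -0.155  0.282] [-0.08  2.05  0.38]
0.8 0.18 [ 0.64  -0.155  0.242] [-0.03  2.08  0.3 ]
0.96 0.26 [ 0.631 -0.151  0.323] [-0.18  2.11  0.25]
0.96 0.22 [ 0.631 -0.151  0.283] [-0.13  2.15  0.17]
0.96 0.18 [ 0.631 -0.151  0.243] [-0.07  2.18  0.08]
```

```bash
cat >> h.py <<'E'
def insert(tipz,tip_tool,u_tool,tilt,phi=-.39,off=(0,0)):
    """tip at height tipz with the axle's axis through jar axis at z=.205; u_tool: tip->head"""
    Rt=down(phi,tilt); u=Rt.apply(u_tool); c=np.array([*(JAR+off),.205]); tw=c+u*(tipz-.205)/u[2]
    print('lean deg',np.degrees(np.arccos(u[2])).round(1),'tip',tw.round(4)); p=tw-Rt.apply(tip_tool); print('tcp',p.round(4),'q',pik(p,tilt).round(2)); return p,Rt
E
python3 - <<'E'
from h import *
a=np.radians(29.5); u=[np.cos(a),0,-np.sin(a)]
for z in (.225,.176):
    p,r=insert(z,[-.052,0,.035],u,.78); delta(p,r)
E
```

```text
lean deg 15.8 tip [ 0.6352 -0.1532  0.225 ]
tcp [ 0.6467 -0.1578  0.2865] q [-0.07  2.02  0.41]
t 6.17 q [-0.39 -0.2   2.09  0.01  0.31  1.55] tcp [ 0.6279 -0.1494  0.3409] open 0.112 F [-0.6 -0.2 -2.2]
x angle -0.385 z [ 0.751 -0.306 -0.585]
dpos [-0.0321  0.0007  0.0485] drot [-0.002 -0.166  0.003]
lean deg 15.8 tip [ 0.6224 -0.1479  0.176 ]
tcp [ 0.6338 -0.1526  0.2375] q [-0.04  2.09  0.31]
t 6.17 q [-0.39 -0.2   2.09  0.01  0.31  1.55] tcp [ 0.6279 -0.1494  0.3409] open 0.112 F [-0.6 -0.2 -2.2]
x angle -0.385 z [ 0.751 -0.306 -0.585]
dpos [-0.08    0.0006  0.0659] drot [-0.002 -0.166  0.003]
```

carry_out(commands=[{"delta_pos":[0,0,0.01],"delta_rot":[0,-0.08,0],"claw":0},{"delta_pos":[-0.015,0.001,0.03],"delta_rot":[0,-0.166,0.003],"claw":0},{"delta_pos":[-0.032,0.001,0.048],"delta_rot":[0,-0.166,0.003],"claw":0},{"delta_pos":[-0.032,0.001,0.048],"delta_rot":[0,-0.166,0.003],"claw":0},{"delta_pos":[-0.032,0.001,0.048],"delta_rot":[0,-0.166,0.003],"claw":0}])

```text
time: 6.58
eef_pos: [0.6463, -0.158, 0.286]
tcp_rot: [0.908, -0.178, 0.372, 0.073]
contact_force: [-0.2, -0.0, -1.1]
opening: 0.11
```

```bash
python3 - <<'E'
from h import *
a=np.radians(29.5); u=[np.cos(a),0,-np.sin(a)]
p,r=insert(.176,[-.052,0,.035],u,.78); delta(p,r)
for n,(v,uu) in dict(side=(100,200),top=(100,260)).items():
    im,d=ctrl.read_camera(n); c=im[v:v+100,uu:uu+130,::-1]; cv2.imwrite(f'pics/{n}j3.png',cv2.resize(c,None,fx=6,fy=6,interpolation=3)[:600,:780])
E
```

```text
lean deg 15.8 tip [ 0.6224 -0.1479  0.176 ]
tcp [ 0.6338 -0.1526  0.2375] q [-0.04  2.09  0.31]
t 6.58 q [-0.39 -0.07  2.02  0.01  0.42  1.56] tcp [ 0.6463 -0.158   0.286 ] open 0.11 F [-0.2 -0.  -1.1]
x angle -0.388 z [ 0.649 -0.265 -0.713]
dpos [-0.0437 -0.0003  0.0251] drot [-0.002  0.003  0.001]
```

View pics/sidej3.png

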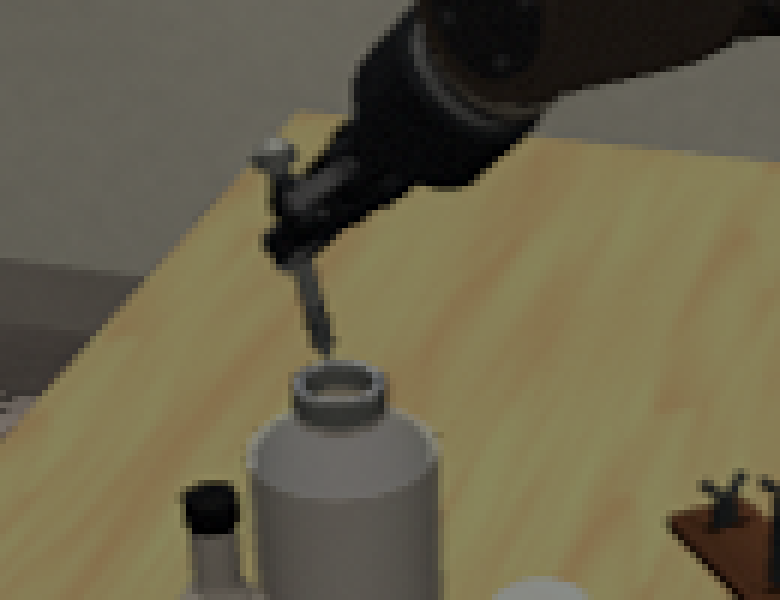

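View pics/topj3.png

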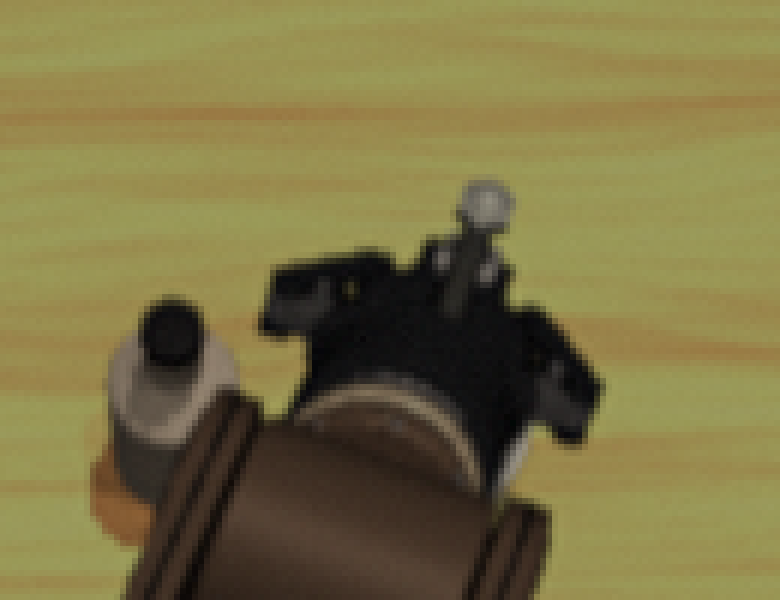

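```bash
python3 - <<'E'
from h import *
a=np.radians(29.5); u=np.array([np.cos(a),0,-np.sin(a)]); p,r,s=pose()
tip=p+r.apply([-.052,0,.035]); hd=tip+.114*r.apply(u)
print(tip,hd,proj('side',[tip,hd,[*JAR,.21]]),proj('top',[hd,[*JAR,.21]]))
E
```

```text
[ 0.63561227 -0.15346886  0.22741618] [ 0.6640756  -0.16518936  0.33718169] [[253.59738838 157.35475691]
 [243.77303457 120.69739952]
 [255.35808575 163.03983903]] [[341.06554784 131.43263949]
 [330.07985808 163.36728159]]
```

The side view shows the tip at (253.7,158) against a predicted (253.6,157), just over the mouth at (256.7,164). It is consistent, so I'll lower it in.

carry_out(commands=[{"delta_pos":[-0.015,0,0.008],"delta_rot":[0,0.003,0],"claw":0},{"delta_pos":[-0.025,0,0.014],"delta_rot":[0,0.003,0],"claw":0},{"delta_pos":[-0.035,0,0.02],"delta_rot":[0,0.003,0],"claw":0},{"delta_pos":[-0.044,0,0.025],"delta_rot":[0,0.003,0],"claw":0},{"delta_pos":[-0.044,0,0.025],"delta_rot":[0,0.003,0],"claw":0},{"delta_pos":[-0.044,0,0.025],"delta_rot":[0,0.003,0],"claw":0}])

```text
time: 7.18
eef_pos: [0.6338, -0.1527, 0.2391]
tcp_rot: [0.907, -0.178, 0.375, 0.073]
contact_force: [-0.8, -0.6, -0.4]
opening: 0.114
```

```bash
python3 - <<'E'
from h import *
a=np.radians(29.5); u=[np.cos(a),0,-np.sin(a)]
p,r=insert(.176,[-.052,0,.035],u,.78); delta(p,r)
for n,(v,uu) in dict(side=(100,200)).items():
    im,d=ctrl.read_camera(n); c=im[v:v+100,uu:uu+130,::-1]; cv2.imwrite(f'pics/{n}j4.png',cv2.resize(c,None,fx=6,fy=6,interpolation=3)[:600,:780])
E
```

```text
lean deg 15.8 tip [ 0.6224 -0.1479  0.176 ]
tcp [ 0.6338 -0.1526  0.2375] q [-0.04  2.09  0.31]
t 7.18 q [-0.39 -0.05  2.09  0.02  0.31  1.55] tcp [ 0.6338 -0.1527  0.2391] open 0.114 F [-0.8 -0.6 -0.4]
x angle -0.388 z [ 0.654 -0.266 -0.708]
dpos [-0.0012 -0.0001  0.0011] drot [-0.002 -0.004  0.001]
```

View pics/sidej4.png

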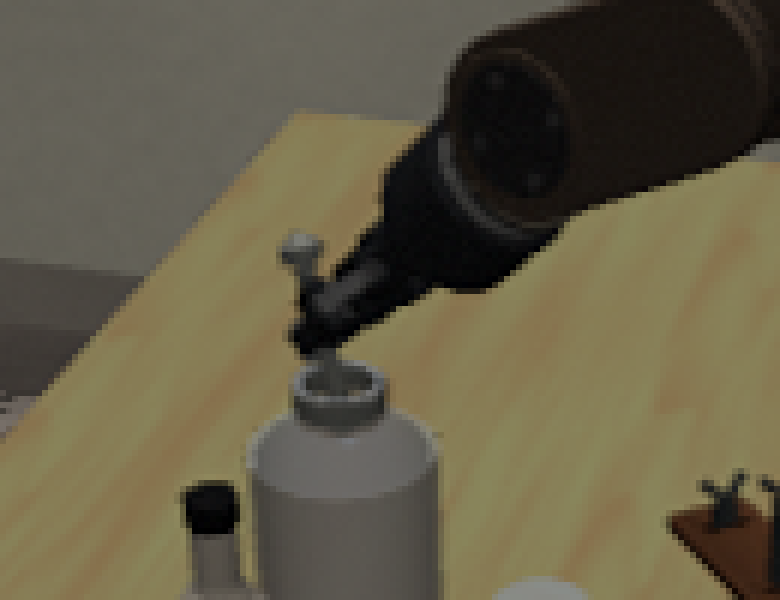

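The tip is inside the neck and no contact force shows. Releasing.

carry_out(commands=[{"delta_pos":[0,0,0],"delta_rot":[0,0,0],"claw":60},{"delta_pos":[0,0,0],"delta_rot":[0,0,0],"claw":60},{"delta_pos":[0,0,0],"delta_rot":[0,0,0],"claw":60},{"delta_pos":[0,0,0],"delta_rot":[0,0,0],"claw":60},{"delta_pos":[0,0,0],"delta_rot":[0,0,0],"claw":60},{"delta_pos":[0,0,0],"delta_rot":[0,0,0],"claw":60},{"delta_pos":[0,0,0],"delta_rot":[0,0,0],"claw":60},{"delta_pos":[0,0,0],"delta_rot":[0,0,0],"claw":60}])

```text
time: 7.9
eef_pos: [0.6345, -0.153, 0.2404]
tcp_rot: [0.906, -0.178, 0.376, 0.073]
contact_force: [-1.0, -0.1, 0.2]
opening: 0.605
```

```bash
python3 - <<'E'
from h import *
for n,(v,uu) in dict(side=(140,200)).items():
    im,d=ctrl.read_camera(n); c=im[v:v+100,uu:uu+130,::-1]; cv2.imwrite(f'pics/{n}j5.png',cv2.resize(c,None,fx=6,fy=6,interpolation=3)[:600,:780])
delta([.6,-.13,.33],down(-.39,.5))
E
```

```text
t 7.95 q [-0.39 -0.05  2.09  0.02  0.31  1.55] tcp [ 0.6345 -0.153   0.2403] open 0.598 F [-0.6  0.5  0.9]
x angle -0.388 z [ 0.655 -0.267 -0.707]
dpos [ 0.0348 -0.0083 -0.0921] drot [-0.002 -0.286  0.001]
```

View pics/sidej5.png

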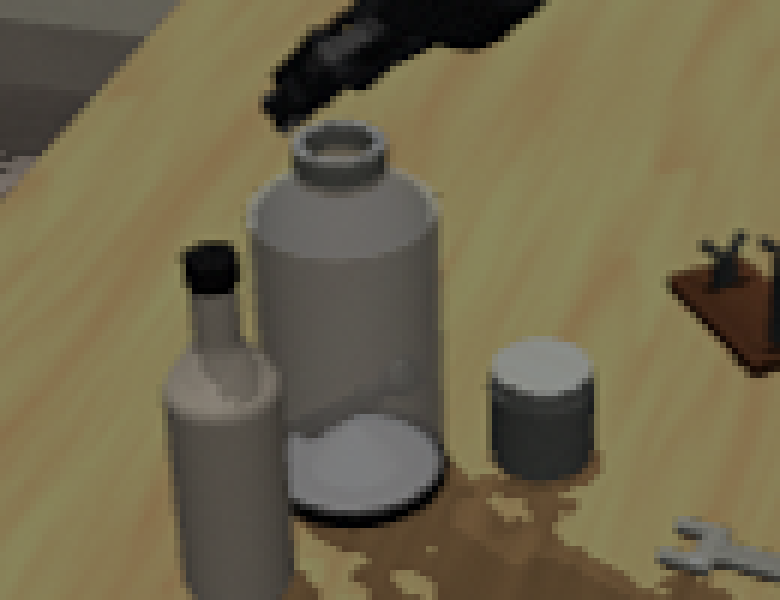

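Axle a has dropped fully inside and leans in the jar: head at about (265,203), tip near (250,213). The jar hasn't moved. Retracting and moving to b.

carry_out(commands=[{"delta_pos":[0.015,0,-0.03],"delta_rot":[0,0,0],"claw":60},{"delta_pos":[0.03,0,-0.06],"delta_rot":[0,-0.05,0],"claw":60},{"delta_pos":[0.04,-0.005,-0.09],"delta_rot":[0,-0.17,0],"claw":80},{"delta_pos":[0.05,-0.008,-0.11],"delta_rot":[0,-0.29,0],"claw":80},{"delta_pos":[0.05,-0.02,-0.14],"delta_rot":[0,-0.41,0],"claw":80},{"delta_pos":[0.05,-0.04,-0.16],"delta_rot":[0,-0.53,0],"claw":80},{"delta_pos":[0.05,-0.06,-0.18],"delta_rot":[0,-0.65,0],"claw":80},{"delta_pos":[0.05,-0.08,-0.19],"delta_rot":[0,-0.78,0],"claw":80}])

```text
time: 8.62
eef_pos: [0.5726, -0.0404, 0.4149]
tcp_rot: [0.981, -0.193, 0.008, 0.001]
contact_force: [-0.2, -0.7, 0.7]
opening: 0.801
```

```bash
python3 - <<'E'
from h import *
p,r=grasp('b',dz=.15); print(p,pik(p,0)); delta(p,r)
E
```

```text
[0.42014731 0.10717296 0.211     ] [-0.2383322   2.18284336  1.19708149]
t 8.62 q [-0.25 -0.02  1.62 -0.    1.53  1.71] tcp [ 0.5726 -0.0404  0.4149] open 0.801 F [-0.2 -0.7  0.7]
x angle -0.388 z [ 0.015 -0.005 -1.   ]
dpos [-0.2002 -0.0787  0.2008] drot [ 0.02  -0.008 -2.553]
```

carry_out(commands=[{"delta_pos":[-0.03,-0.01,0.02],"delta_rot":[0,0,-0.125],"claw":80},{"delta_pos":[-0.06,-0.02,0.04],"delta_rot":[0,0,-0.25],"claw":80},{"delta_pos":[-0.09,-0.03,0.06],"delta_rot":[0,0,-0.375],"claw":80},{"delta_pos":[-0.12,-0.04,0.08],"delta_rot":[0,0,-0.5],"claw":80},{"delta_pos":[-0.15,-0.06,0.1],"delta_rot":[0,0,-0.625],"claw":80},{"delta_pos":[-0.18,-0.07,0.12],"delta_rot":[0,0,-0.75],"claw":80},{"delta_pos":[-0.2,-0.079,0.14],"delta_rot":[0,0,-0.875],"claw":80},{"delta_pos":[-0.2,-0.079,0.16],"delta_rot":[0,0,-1.0],"claw":80}])

```text
time: 9.28
eef_pos: [0.4173, 0.1099, 0.2508]
tcp_rot: [0.952, 0.306, 0.007, 0.004]
contact_force: [0.7, 0.1, -0.4]
opening: 0.803
```

carry_out(commands=[{"delta_pos":[0,0,0],"delta_rot":[0,0,-1.5],"claw":80},{"delta_pos":[0,0,0],"delta_rot":[0,0,-1.5],"claw":80},{"delta_pos":[0,0,0],"delta_rot":[0,0,-1.5],"claw":80},{"delta_pos":[0,0,0],"delta_rot":[0,0,-1.5],"claw":80},{"delta_pos":[0,0,0],"delta_rot":[0,0,-1.5],"claw":80},{"delta_pos":[0,0,0],"delta_rot":[0,0,-1.5],"claw":80},{"delta_pos":[0,0,0],"delta_rot":[0,0,-1.5],"claw":80},{"delta_pos":[0,0,0],"delta_rot":[0,0,-1.5],"claw":80}])

```text
time: 9.95
eef_pos: [0.4173, 0.1099, 0.2507]
tcp_rot: [0.69, 0.724, 0.004, 0.007]
contact_force: [0.3, 0.2, -0.0]
opening: 0.8
```

```bash
python3 - <<'E'
from h import *
p,r=grasp('b',dz=.15);delta(p,r)
for z in(.1,.06): print(pik([*p[:2],z],0))
E
```

```text
t 9.95 q [ 0.02 -0.29  2.15 -0.    1.27 -0.02] tcp [0.4173 0.1099 0.2507] open 0.8 F [ 0.3  0.2 -0. ]
x angle 1.618 z [ 0.016 -0.004 -1.   ]
dpos [-0.0026  0.0021  0.0398] drot [ 0.014  0.009 -0.547]
[-0.07036767  2.26560384  0.94635649]
[0.00994145 2.2804615  0.8511897 ]
```

carry_out(commands=[{"delta_pos":[-0.003,0.002,0.02],"delta_rot":[0.014,0.009,-0.547],"claw":80},{"delta_pos":[-0.003,0.002,0.04],"delta_rot":[0.014,0.009,-0.547],"claw":80},{"delta_pos":[-0.003,0.002,0.04],"delta_rot":[0.014,0.009,-0.547],"claw":80},{"delta_pos":[-0.003,0.002,0.04],"delta_rot":[0.014,0.009,-0.547],"claw":80},{"delta_pos":[-0.003,0.002,0.04],"delta_rot":[0.014,0.009,-0.547],"claw":80},{"delta_pos":[-0.003,0.002,0.04],"delta_rot":[0.014,0.009,-0.547],"claw":80}])

```text
time: 10.45
eef_pos: [0.4201, 0.1068, 0.2107]
tcp_rot: [0.469, 0.883, -0.0, -0.0]
contact_force: [0.5, 0.1, 1.2]
opening: 0.8
```

```bash
cat >> h.py <<'E'
def restfit(n,W):
    x,y,t=REST[n]; q=W.reshape(-1,3); near=np.hypot(q[:,0]-x,q[:,1]-y)<.1
    B=near&(abs(q[:,2]-.01)<.004); print('base',cv2.minAreaRect((q[B][:,:2]*1000).astype(np.float32)))
    uh=np.array([np.cos(t)*.866,np.sin(t)*.866,-.5]); h=np.cross([0,0,1],uh); h/=np.linalg.norm(h); up=np.cross(uh,h)
    A=q[near&(q[:,2]>.025)]; e=A-[x,y,.058]; s=e@uh
    for lo in np.arange(-.06,.08,.01):
        m=(s>=lo)&(s<lo+.01)
        if m.any(): print(round(lo,2),m.sum(),'lat',(e[m]@h).min().round(4),(e[m]@h).max().round(4),'up',(e[m]@up).max().round(4))
E
python3 - <<'E'
from h import *
p,r=grasp('b');delta(p,r)
im,d,T,W=wlook('wb'); restfit('b',W)
E
```

```text
t 10.45 q [ 0.01 -0.24  2.18  0.    1.2  -0.58] tcp [0.4201 0.1068 0.2107] open 0.8 F [0.5 0.1 1.2]
x angle 2.166 z [-0.  0. -1.]
dpos [0.0003 0.0002 0.1497] drot [-0.    -0.     0.001]
base ((425.4971923828125, 99.74711608886719), (56.369239807128906, 110.23229217529297), 34.4120979309082)
-0.06 390 lat -0.01 0.0099 up 0.0125
-0.05 244 lat -0.015 0.0157 up 0.0121
-0.04 203 lat -0.0152 0.0158 up 0.0075
-0.03 121 lat -0.0064 0.007 up 0.0072
-0.02 115 lat -0.0057 0.0056 up 0.0072
-0.01 101 lat -0.0057 0.0057 up 0.0071
0.0 94 lat -0.0051 0.0058 up 0.0069
0.01 94 lat -0.0052 0.006 up 0.007
0.02 83 lat -0.0054 0.0061 up 0.0073
0.03 215 lat -0.0143 0.0151 up 0.0071
0.04 129 lat -0.0146 0.0153 up 0.0073
0.05 68 lat -0.0058 0.0065 up 0.0073
0.06 6 lat -0.0038 0.0014 up 0.0057
```

View pics/wb.png

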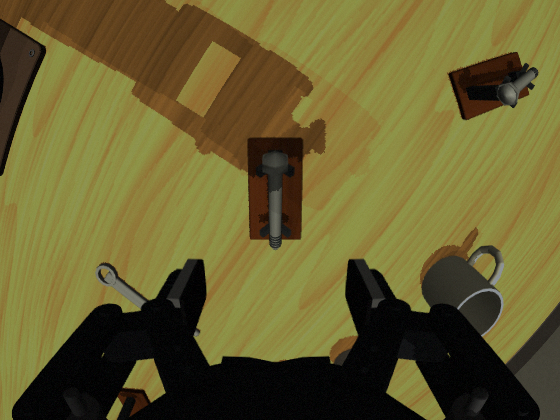

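Axle b lies on the predicted line in the wrist view, head at (275,160) and tip at (275,245), with its tip at +66 mm, which confirms the middle axle. Descending and gripping.

carry_out(commands=[{"delta_pos":[0,0,0.04],"delta_rot":[0,0,0],"claw":60},{"delta_pos":[0,0,0.08],"delta_rot":[0,0,0],"claw":60},{"delta_pos":[0,0,0.12],"delta_rot":[0,0,0],"claw":60},{"delta_pos":[0,0,0.15],"delta_rot":[0,0,0],"claw":60},{"delta_pos":[0,0,0.15],"delta_rot":[0,0,0],"claw":60},{"delta_pos":[0,0,0.15],"delta_rot":[0,0,0],"claw":40},{"delta_pos":[0,0,0.15],"delta_rot":[0,0,0],"claw":25},{"delta_pos":[0,0,0.15],"delta_rot":[0,0,0],"claw":25}])

```text
time: 11.17
eef_pos: [0.4225, 0.1069, 0.0635]
tcp_rot: [0.47, 0.883, 0.001, 0.002]
contact_force: [0.6, 0.3, 0.8]
opening: 0.25
```

```bash
python3 - <<'E'
from h import *
p,r=grasp('b');delta(p,r)
E
```

```text
t 11.17 q [ 0.01  0.    2.28  0.    0.86 -0.58] tcp [0.4225 0.1069 0.0635] open 0.25 F [0.6 0.3 0.8]
x angle 2.164 z [ 0.006  0.    -1.   ]
dpos [ 0.0016 -0.0018  0.0025] drot [ 0.005  0.003 -0.002]
```

carry_out(commands=[{"delta_pos":[0.002,-0.002,0.004],"delta_rot":[0.005,0.003,0],"claw":25},{"delta_pos":[0.002,-0.002,0.004],"delta_rot":[0.005,0.003,0],"claw":0},{"delta_pos":[0.002,-0.002,0.004],"delta_rot":[0.005,0.003,0],"claw":0},{"delta_pos":[0.002,-0.002,0.004],"delta_rot":[0.005,0.003,0],"claw":0},{"delta_pos":[0.002,-0.002,0.004],"delta_rot":[0.005,0.003,0],"claw":0},{"delta_pos":[0.002,-0.002,0.004],"delta_rot":[0.005,0.003,0],"claw":0}])

```text
time: 11.67
eef_pos: [0.4197, 0.1066, 0.0613]
tcp_rot: [0.469, 0.883, -0.002, -0.0]
contact_force: [-5.7, -4.8, 9.8]
opening: 0.115
```

carry_out(commands=[{"delta_pos":[0,0,-0.02],"delta_rot":[0,0,0],"claw":0},{"delta_pos":[0,0,-0.05],"delta_rot":[0,0,0],"claw":0},{"delta_pos":[0,0,-0.09],"delta_rot":[0,0,0],"claw":0},{"delta_pos":[0,0,-0.13],"delta_rot":[0,0,0],"claw":0},{"delta_pos":[0,0,-0.17],"delta_rot":[0,0,0],"claw":0},{"delta_pos":[0,0,-0.21],"delta_rot":[0,0,0],"claw":0},{"delta_pos":[0,0,-0.25],"delta_rot":[0,0,0],"claw":0},{"delta_pos":[0,0,-0.28],"delta_rot":[0,0,0],"claw":0}])

```text
time: 12.33
eef_pos: [0.4202, 0.1075, 0.3461]
tcp_rot: [0.469, 0.883, -0.0, 0.003]
contact_force: [1.1, -0.1, -1.3]
opening: 0.113
```

```bash
cat >> h.py <<'E'
def heldfit(T,d,L):
    q=T.reshape(-1,3)[d.reshape(-1)>0]
    k=(abs(q[:,1])<.009)&(q[:,0]<-.018)&(q[:,0]>-.1)&(q[:,2]>0)&(q[:,2]<.09); A=q[k]
    # upper surface line of the shank beyond the pads
    A=A[abs(A[:,1]-np.median(A[:,1]))<.003]
    f=lambda p:(A[:,2]-(p[0]*A[:,0]+p[1]))*1000
    from scipy.optimize import least_squares
    m,c=least_squares(f,[-.57,0],loss='soft_l1').x; a=np.arctan(-m)
    u=np.array([np.cos(a),0,-np.sin(a)]); n=np.array([np.sin(a),0,np.cos(a)])
    # camera side is the surface; axis lies 6 mm beyond along n
    o=np.array([0,0,c])+.006*n
    s=(A-o)@u; tip=o+u*s.min(); print('slope deg',np.degrees(a).round(1),'y',np.median(A[:,1]).round(4),'n',len(A),'tip tool (seen)',tip.round(4),'head',(tip+L*u).round(4))
    H=q[(abs(q[:,1])<.011)&(q[:,0]>.025)&(q[:,0]<.08)&(q[:,2]>-.06)&(q[:,2]<.03)]; e=(H-o)@u; r=np.linalg.norm(np.cross(H-o,u),axis=1); hm=e[r<.014].max(); tip2=o+u*(hm-L)
    print('head end gives tip',tip2.round(4)); return tip2,u
E
python3 - <<'E'
from h import *
im,d,T,W=wlook('wb3'); heldfit(T,d,.124); z=np.load('pics/wa3.npz'); print('a:'); heldfit(z['T'],z['d'],.114)
delta([.56,-.08,.38],down(-.39))
E
```

```text
slope deg 29.7 y 0.0006 n 366 tip tool (seen) [-0.0596  0.      0.0328] head [ 0.0481  0.     -0.0287]
head end gives tip [-0.0648  0.      0.0358]
a:
slope deg 30.1 y 0.0005 n 284 tip tool (seen) [-0.0498  0.      0.0348] head [ 0.0488  0.     -0.0223]
head end gives tip [-0.0532  0.      0.0367]
t 12.38 q [ 0.02 -0.34  2.   -0.    1.46 -0.58] tcp [0.4224 0.1076 0.3526] open 0.115 F [0.9 0.1 4. ]
x angle 2.166 z [ 0.015 -0.002 -1.   ]
dpos [-0.2327  0.0091 -0.0249] drot [ 0.018 -0.01   2.556]
```

View pics/wb3.png

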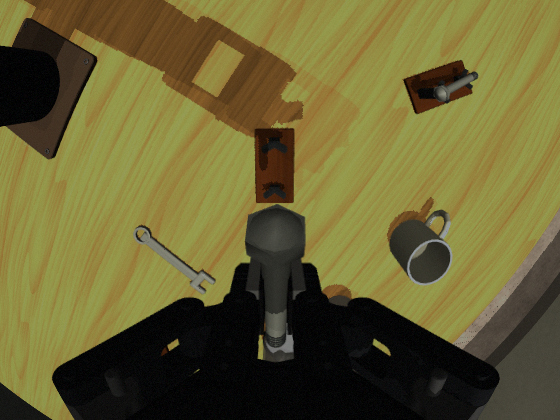

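Axle b is held, head at (276,235) and tip at (276,340). Carrying it to the jar.

carry_out(commands=[{"delta_pos":[-0.033,0.001,-0.01],"delta_rot":[0,0,0.125],"claw":0},{"delta_pos":[-0.066,0.002,-0.02],"delta_rot":[0,0,0.25],"claw":0},{"delta_pos":[-0.1,0.004,-0.025],"delta_rot":[0,0,0.375],"claw":0},{"delta_pos":[-0.133,0.005,-0.025],"delta_rot":[0,0,0.5],"claw":0},{"delta_pos":[-0.166,0.006,-0.025],"delta_rot":[0,0,0.625],"claw":0},{"delta_pos":[-0.2,0.008,-0.025],"delta_rot":[0,0,0.75],"claw":0},{"delta_pos":[-0.233,0.009,-0.025],"delta_rot":[0,0,0.875],"claw":0},{"delta_pos":[-0.233,0.009,-0.025],"delta_rot":[0,0,1.0],"claw":0}])

```text
time: 13.05
eef_pos: [0.5618, -0.0847, 0.3789]
tcp_rot: [0.838, 0.546, 0.005, 0.006]
contact_force: [-0.7, 0.1, -1.3]
opening: 0.116
```

carry_out(commands=[{"delta_pos":[0,0,0],"delta_rot":[0,0,1.5],"claw":0},{"delta_pos":[0,0,0],"delta_rot":[0,0,1.5],"claw":0},{"delta_pos":[0,0,0],"delta_rot":[0,0,1.5],"claw":0},{"delta_pos":[0,0,0],"delta_rot":[0,0,1.5],"claw":0},{"delta_pos":[0,0,0],"delta_rot":[0,0,1.5],"claw":0},{"delta_pos":[0,0,0],"delta_rot":[0,0,1.5],"claw":0},{"delta_pos":[0,0,0],"delta_rot":[0,0,1.5],"claw":0},{"delta_pos":[0,0,0],"delta_rot":[0,0,1.5],"claw":0}])

```text
time: 13.72
eef_pos: [0.5615, -0.0845, 0.3789]
tcp_rot: [0.997, 0.08, 0.007, 0.003]
contact_force: [-0.2, -0.1, -1.0]
opening: 0.117
```

```bash
python3 - <<'E'
from h import *
a=np.radians(29.7); u=[np.cos(a),0,-np.sin(a)]
delta([.6,-.138,.37],down(-.39))
E
```

```text
t 13.72 q [-0.33 -0.03  1.69  0.    1.47  1.08] tcp [ 0.5615 -0.0845  0.3789] open 0.117 F [-0.2 -0.1 -1. ]
x angle 0.16 z [ 0.015 -0.004 -1.   ]
dpos [0.0294 0.0589 0.0097] drot [ 0.002 -0.016  0.55 ]
```

carry_out(commands=[{"delta_pos":[0.015,0.03,0.005],"delta_rot":[0,-0.016,0.125],"claw":0},{"delta_pos":[0.029,0.059,0.01],"delta_rot":[0,-0.016,0.25],"claw":0},{"delta_pos":[0.029,0.059,0.01],"delta_rot":[0,-0.016,0.375],"claw":0},{"delta_pos":[0.029,0.059,0.01],"delta_rot":[0,-0.016,0.55],"claw":0},{"delta_pos":[0.029,0.059,0.01],"delta_rot":[0,-0.016,0.55],"claw":0},{"delta_pos":[0.029,0.059,0.01],"delta_rot":[0,-0.016,0.55],"claw":0}])

```text
time: 14.22
eef_pos: [0.5994, -0.1382, 0.3694]
tcp_rot: [0.981, -0.194, -0.0, 0.001]
contact_force: [0.6, 1.2, -2.1]
opening: 0.119
```

```bash
python3 - <<'E'
from h import *
a=np.radians(29.7); u=[np.cos(a),0,-np.sin(a)]
im,d,T,W=wlook('wj6'); q=W.reshape(-1,3)
k=(abs(q[:,2]-.209)<.006)&(np.hypot(q[:,0]-.63,q[:,1]+.15)<.04); print(k.sum(),cv2.minEnclosingCircle((q[k][:,:2]*1000).astype(np.float32)))
p,r=insert(.235,[-.062,0,.034],u,.78); delta(p,r)
E
```

```text
1078 ((630.12744140625, -150.99667358398438), 24.539859771728516)
lean deg 15.6 tip [ 0.6378 -0.1542  0.235 ]
tcp [ 0.6564 -0.1619  0.3028] q [-0.06  1.98  0.44]
t 14.27 q [-0.39  0.09  1.58 -0.    1.47  1.57] tcp [ 0.5994 -0.1381  0.3696] open 0.116 F [ 0.5  0.6 -1.8]
x angle -0.388 z [-0.001 -0.002 -1.   ]
dpos [0.0617 0.0003 0.0668] drot [0.001 0.78  0.002]
```

View pics/wj6.png

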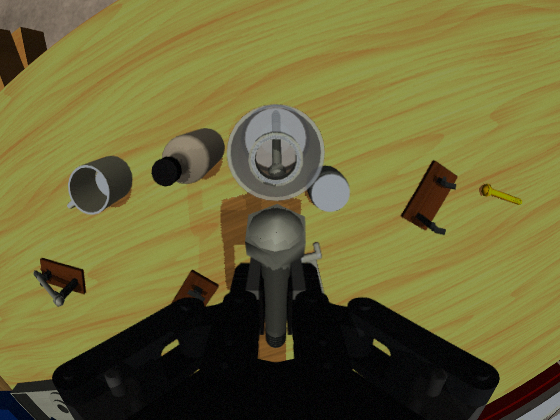

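The wrist view shows the jar mouth at (277,155), still centred at (0.630, -0.151). Axle a is inside, head at (277,172). Pitching b and lowering.

carry_out(commands=[{"delta_pos":[0.01,0,-0.01],"delta_rot":[0,0.125,0],"claw":0},{"delta_pos":[0.02,0,-0.01],"delta_rot":[0,0.25,0],"claw":0},{"delta_pos":[0.03,0,0],"delta_rot":[0,0.375,0],"claw":0},{"delta_pos":[0.045,0,0.02],"delta_rot":[0,0.5,0],"claw":0},{"delta_pos":[0.055,0,0.04],"delta_rot":[0,0.625,0],"claw":0},{"delta_pos":[0.062,0,0.055],"delta_rot":[0,0.75,0],"claw":0},{"delta_pos":[0.062,0,0.067],"delta_rot":[0,0.78,0.002],"claw":0},{"delta_pos":[0.062,0,0.067],"delta_rot":[0,0.78,0.002],"claw":0}])

```text
time: 14.93
eef_pos: [0.6532, -0.1599, 0.2949]
tcp_rot: [0.91, -0.179, 0.367, 0.073]
contact_force: [-0.7, 0.6, -2.1]
opening: 0.116
```

```bash
python3 - <<'E'
from h import *
a=np.radians(29.7); u=np.array([np.cos(a),0,-np.sin(a)]); t=[-.062,0,.034]
for z in (.22,.168):
    p,r=insert(z,t,u,.78); delta(p,r)
p,r,s=pose(); tip=p+r.apply(t); print(tip,proj('side',[tip,tip+.124*r.apply(u),[*JAR,.21]]))
im,d=ctrl.read_camera('side'); c=im[100:200,200:330,::-1]; cv2.imwrite('pics/sj7.png',cv2.resize(c,None,fx=6,fy=6,interpolation=3)[:600,:780])
E
```

```text
lean deg 15.6 tip [ 0.6339 -0.1526  0.22  ]
tcp [ 0.6525 -0.1603  0.2878] q [-0.05  2.    0.41]
t 14.93 q [-0.39 -0.06  1.99 -0.    0.44  1.57] tcp [ 0.6532 -0.1599  0.2949] open 0.116 F [-0.7  0.6 -2.1]
x angle -0.386 z [ 0.642 -0.265 -0.719]
dpos [-0.0053  0.0006  0.0048] drot [0.001 0.012 0.003]
lean deg 15.6 tip [ 0.6204 -0.1471  0.168 ]
tcp [ 0.6391 -0.1547  0.2358] q [-0.03  2.08  0.31]
t 14.93 q [-0.39 -0.06  1.99 -0.    0.44  1.57] tcp [ 0.6532 -0.1599  0.2949] open 0.116 F [-0.7  0.6 -2.1]
x angle -0.386 z [ 0.642 -0.265 -0.719]
dpos [-0.0519  0.0004  0.0322] drot [0.001 0.012 0.003]
[ 0.63369224 -0.15210254  0.22742277] [[254.04734588 157.64016641]
 [242.91613075 117.63137236]
 [255.35808575 163.03983903]]
```

View pics/sj7.png

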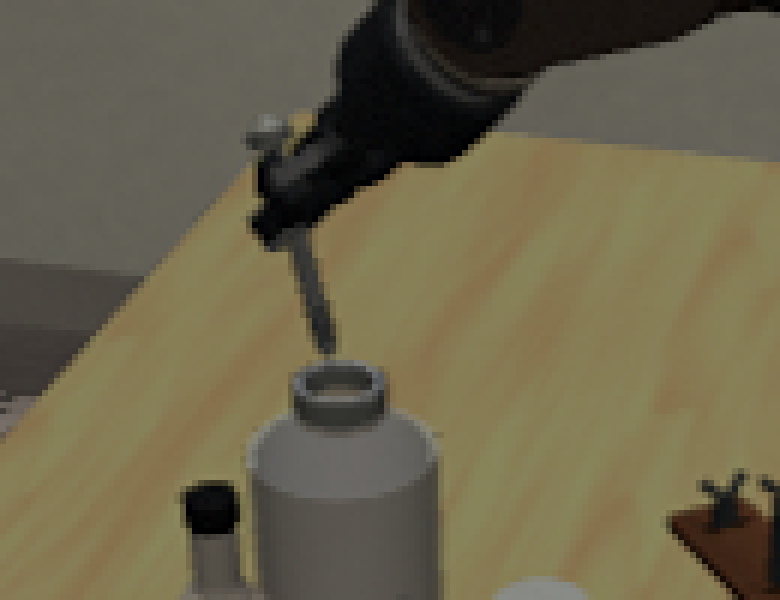

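The tip is at (254,158), as predicted. Lowering it in and releasing.

carry_out(commands=[{"delta_pos":[-0.006,0,0.006],"delta_rot":[0,0.012,0.002],"claw":0},{"delta_pos":[-0.018,0,0.013],"delta_rot":[0,0.012,0.002],"claw":0},{"delta_pos":[-0.03,0,0.02],"delta_rot":[0,0.012,0.002],"claw":0},{"delta_pos":[-0.04,0,0.026],"delta_rot":[0,0.012,0.002],"claw":0},{"delta_pos":[-0.05,0,0.031],"delta_rot":[0,0.012,0.002],"claw":0},{"delta_pos":[-0.05,0,0.031],"delta_rot":[0,0.012,0.002],"claw":0},{"delta_pos":[-0.05,0,0.031],"delta_rot":[0,0.012,0.002],"claw":0}])

```text
time: 15.57
eef_pos: [0.6418, -0.1554, 0.2419]
tcp_rot: [0.907, -0.179, 0.375, 0.075]
contact_force: [-0.6, 0.2, -1.8]
opening: 0.115
```

```bash
python3 - <<'E'
from h import *
a=np.radians(29.7); u=np.array([np.cos(a),0,-np.sin(a)]); t=[-.062,0,.034]
p,r=insert(.168,t,u,.78); delta(p,r)
im,d=ctrl.read_camera('side'); c=im[100:200,200:330,::-1]; cv2.imwrite('pics/sj8.png',cv2.resize(c,None,fx=6,fy=6,interpolation=3)[:600,:780])
E
```

```text
lean deg 15.6 tip [ 0.6204 -0.1471  0.168 ]
tcp [ 0.6391 -0.1547  0.2358] q [-0.03  2.08  0.31]
t 15.57 q [-0.39 -0.03  2.07 -0.    0.32  1.57] tcp [ 0.6418 -0.1554  0.2419] open 0.115 F [-0.6  0.2 -1.8]
x angle -0.389 z [ 0.653 -0.269 -0.708]
dpos [-0.0063  0.0004  0.0023] drot [ 0.001 -0.005  0.001]
```

View pics/sj8.png

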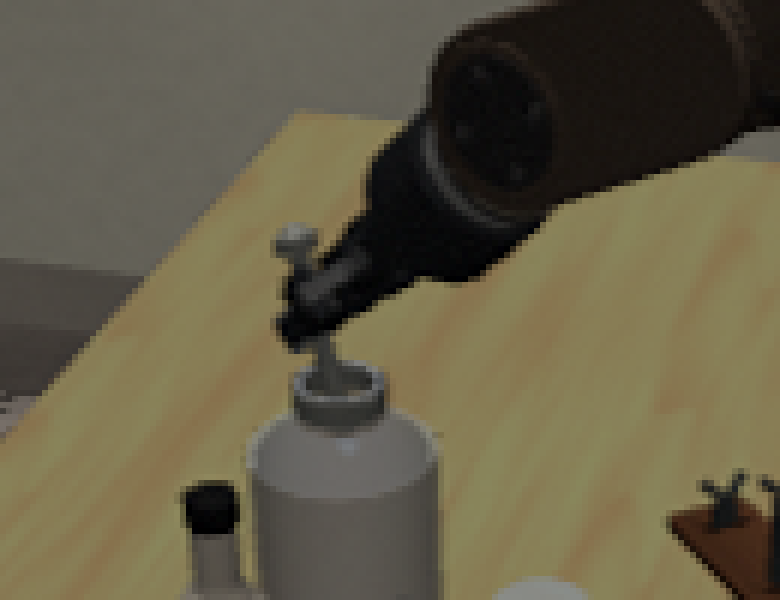

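Axle b's tip is in the neck, about 35 mm down, and touches nothing. Releasing.

carry_out(commands=[{"delta_pos":[0,0,0],"delta_rot":[0,0,0],"claw":60},{"delta_pos":[0,0,0],"delta_rot":[0,0,0],"claw":60},{"delta_pos":[0,0,0],"delta_rot":[0,0,0],"claw":60},{"delta_pos":[0,0,0],"delta_rot":[0,0,0],"claw":60},{"delta_pos":[0,0,0],"delta_rot":[0,0,0],"claw":60},{"delta_pos":[0,0,0],"delta_rot":[0,0,0],"claw":60},{"delta_pos":[0,0,0],"delta_rot":[0,0,0],"claw":60},{"delta_pos":[0,0,0],"delta_rot":[0,0,0],"claw":60}])

```text
time: 16.28
eef_pos: [0.6423, -0.1557, 0.2429]
tcp_rot: [0.906, -0.179, 0.376, 0.075]
contact_force: [-0.5, -0.2, -0.2]
opening: 0.601
```

```bash
python3 - <<'E'
from h import *
im,d=ctrl.read_camera('side'); c=im[140:240,200:330,::-1]; cv2.imwrite('pics/sj9.png',cv2.resize(c,None,fx=6,fy=6,interpolation=3)[:600,:780])
E
```

```text
(no output)
```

View pics/sj9.png

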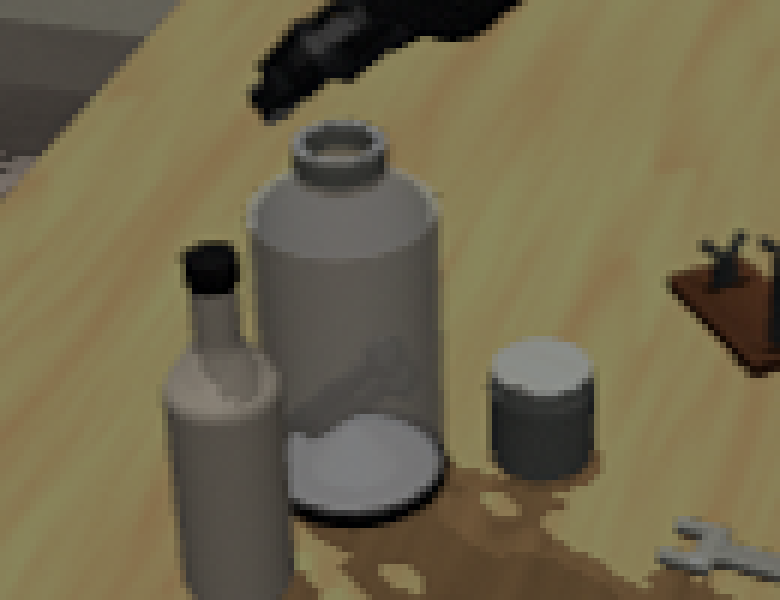

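Both axles are inside; heads are near (264,200) and the jar is unmoved. Retracting toward c.

carry_out(commands=[{"delta_pos":[0.015,0,-0.03],"delta_rot":[0,0,0],"claw":60},{"delta_pos":[0.03,0,-0.06],"delta_rot":[0,-0.05,0],"claw":60},{"delta_pos":[0.04,-0.005,-0.09],"delta_rot":[0,-0.17,0],"claw":80},{"delta_pos":[0.05,-0.008,-0.11],"delta_rot":[0,-0.29,0],"claw":80},{"delta_pos":[0.05,-0.01,-0.14],"delta_rot":[0,-0.41,0],"claw":80},{"delta_pos":[0.05,-0.01,-0.16],"delta_rot":[0,-0.53,0],"claw":80},{"delta_pos":[0.05,-0.01,-0.18],"delta_rot":[0,-0.65,0],"claw":80},{"delta_pos":[0.05,-0.01,-0.19],"delta_rot":[0,-0.78,0],"claw":80}])

```text
time: 17.0
eef_pos: [0.5539, -0.108, 0.4172]
tcp_rot: [0.981, -0.194, 0.008, 0.002]
contact_force: [0.6, -0.5, -0.3]
opening: 0.796
```

```bash
python3 - <<'E'
from h import *
wlook('wj10'); p,r=grasp('c',dz=.15); print(p,pik(p,0)); delta(p,r)
E
```

```text
[0.55438662 0.34167083 0.211     ] [0.2653961  1.67341426 1.2027823 ]
t 17.05 q [-0.37 -0.04  1.63 -0.    1.53  1.59] tcp [ 0.5553 -0.1092  0.4166] open 0.8 F [-0.2 -0.4  1.1]
x angle -0.391 z [ 0.011 -0.006 -1.   ]
dpos [-0.1751 -0.4167  0.203 ] drot [-0.01  -0.01   1.742]
```

View pics/wj10.png

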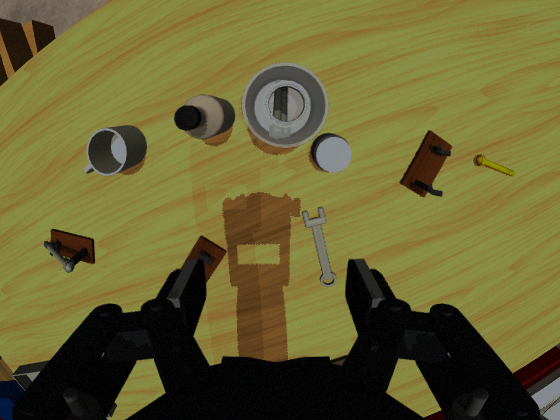

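Both axles lie side by side in the jar (mouth at (285,105)). Moving to rest c, turning the wrist the long way round to stay within its range.

carry_out(commands=[{"delta_pos":[-0.015,-0.036,0.01],"delta_rot":[0,0,-0.125],"claw":80},{"delta_pos":[-0.03,-0.072,0.02],"delta_rot":[0,0,-0.25],"claw":80},{"delta_pos":[-0.045,-0.108,0.03],"delta_rot":[0,0,-0.375],"claw":80},{"delta_pos":[-0.06,-0.144,0.04],"delta_rot":[0,0,-0.5],"claw":80},{"delta_pos":[-0.075,-0.18,0.05],"delta_rot":[0,0,-0.625],"claw":80},{"delta_pos":[-0.09,-0.216,0.06],"delta_rot":[0,0,-0.75],"claw":80},{"delta_pos":[-0.105,-0.25,0.07],"delta_rot":[0,0,-0.875],"claw":80},{"delta_pos":[-0.12,-0.285,0.08],"delta_rot":[0,0,-1.0],"claw":80}])

```text
time: 17.72
eef_pos: [0.5534, 0.2014, 0.3334]
tcp_rot: [0.953, 0.303, 0.005, 0.005]
contact_force: [1.1, 0.2, -0.1]
opening: 0.804
```

```bash
python3 - <<'E'
from h import *
p,r=grasp('c',dz=.15); delta(p,r)
E
```

```text
t 17.72 q [ 0.18  0.04  1.7  -0.01  1.39  1.14] tcp [0.5534 0.2014 0.3334] open 0.804 F [ 1.1  0.2 -0.1]
x angle 0.616 z [ 0.013 -0.006 -1.   ]
dpos [ 0.0809 -0.1154  0.1217] drot [-0.007 -0.019  2.748]
```

carry_out(commands=[{"delta_pos":[0.02,-0.029,0.02],"delta_rot":[0,0,-0.125],"claw":80},{"delta_pos":[0.04,-0.058,0.04],"delta_rot":[0,0,-0.25],"claw":80},{"delta_pos":[0.06,-0.087,0.06],"delta_rot":[0,0,-0.375],"claw":80},{"delta_pos":[0.081,-0.115,0.08],"delta_rot":[0,0,-0.5],"claw":80},{"delta_pos":[0.081,-0.115,0.1],"delta_rot":[0,0,-0.625],"claw":80},{"delta_pos":[0.081,-0.115,0.12],"delta_rot":[0,0,-0.75],"claw":80},{"delta_pos":[0.081,-0.115,0.12],"delta_rot":[0,0,-0.875],"claw":80},{"delta_pos":[0.081,-0.115,0.12],"delta_rot":[0,0,-1.0],"claw":80}])

```text
time: 18.38
eef_pos: [0.5532, 0.3413, 0.2088]
tcp_rot: [0.691, 0.723, 0.001, 0.006]
contact_force: [-0.1, 0.4, 0.7]
opening: 0.799
```

carry_out(commands=[{"delta_pos":[0,0,0],"delta_rot":[0,0,-1.5],"claw":80},{"delta_pos":[0,0,0],"delta_rot":[0,0,-1.5],"claw":80},{"delta_pos":[0,0,0],"delta_rot":[0,0,-1.5],"claw":80},{"delta_pos":[0,0,0],"delta_rot":[0,0,-1.5],"claw":80},{"delta_pos":[0,0,0],"delta_rot":[0,0,-1.5],"claw":80},{"delta_pos":[0,0,0],"delta_rot":[0,0,-1.5],"claw":80},{"delta_pos":[0,0,0],"delta_rot":[0,0,-1.5],"claw":80},{"delta_pos":[0,0,0],"delta_rot":[0,0,-1.5],"claw":80}])

```text
time: 19.05
eef_pos: [0.553, 0.3413, 0.2077]
tcp_rot: [0.26, 0.966, -0.001, 0.006]
contact_force: [0.6, 0.7, 0.1]
opening: 0.797
```

```bash
python3 - <<'E'
from h import *
p,r=grasp('c',dz=.15); delta(p,r)
E
```

```text
t 19.05 q [ 0.4   0.26  1.68 -0.01  1.19 -0.64] tcp [0.553  0.3413 0.2077] open 0.797 F [0.6 0.7 0.1]
x angle 2.616 z [ 0.012 -0.005 -1.   ]
dpos [-0.0011  0.0011 -0.0033] drot [-0.009  0.011 -1.535]
```

carry_out(commands=[{"delta_pos":[0,0,0],"delta_rot":[0,0,-1.535],"claw":80},{"delta_pos":[0,0,0],"delta_rot":[0,0,-1.535],"claw":80},{"delta_pos":[0,0,0],"delta_rot":[0,0,-1.535],"claw":80},{"delta_pos":[0,0,0],"delta_rot":[0,0,-1.535],"claw":80},{"delta_pos":[0,0,0],"delta_rot":[0,0,-1.535],"claw":80},{"delta_pos":[0,0,0],"delta_rot":[0,0,-1.535],"claw":80},{"delta_pos":[0,0,0],"delta_rot":[0,0,-1.535],"claw":80},{"delta_pos":[0,0,0],"delta_rot":[0,0,-1.535],"claw":80}])

```text
time: 19.72
eef_pos: [0.5527, 0.3412, 0.2066]
tcp_rot: [-0.235, 0.972, -0.004, 0.006]
contact_force: [0.3, -0.6, -0.9]
opening: 0.798
```

carry_out(commands=[{"delta_pos":[0,0,0],"delta_rot":[0,0,-0.53],"claw":80},{"delta_pos":[0,0,0],"delta_rot":[0,0,-0.53],"claw":80},{"delta_pos":[0,0,0],"delta_rot":[0,0,-0.53],"claw":80},{"delta_pos":[0,0,0],"delta_rot":[0,0,-0.53],"claw":80},{"delta_pos":[0,0,0],"delta_rot":[0,0,-0.53],"claw":80},{"delta_pos":[0,0,0],"delta_rot":[0,0,-0.53],"claw":80}])

```text
time: 20.22
eef_pos: [0.5525, 0.3411, 0.2056]
tcp_rot: [-0.481, 0.876, -0.005, 0.005]
contact_force: [0.0, 0.5, 0.3]
opening: 0.8
```

```bash
python3 - <<'E'
from h import *
p,r=grasp('c');delta(p,r)
im,d,T,W=wlook('wc'); restfit('c',W)
E
```

```text
t 20.22 q [ 0.4   0.26  1.69 -0.01  1.18 -2.17] tcp [0.5525 0.3411 0.2056] open 0.8 F [0.  0.5 0.3]
x angle -2.137 z [ 0.014 -0.005 -1.   ]
dpos [-0.0011  0.0007  0.1446] drot [-0.014  0.003 -0.004]
base ((560.3798217773438, 350.27850341796875), (108.9863510131836, 56.32064437866211), 57.77864456176758)
-0.06 387 lat -0.0106 0.0096 up 0.0128
-0.05 265 lat -0.0154 0.0145 up 0.0133
-0.04 191 lat -0.0157 0.0148 up 0.0081
-0.03 141 lat -0.0074 0.0066 up 0.0083
-0.02 117 lat -0.0065 0.0053 up 0.0082
-0.01 106 lat -0.0059 0.0054 up 0.0085
0.0 97 lat -0.0061 0.0054 up 0.0082
0.01 90 lat -0.0064 0.0046 up 0.0082
0.02 81 lat -0.0066 0.0047 up 0.0082
0.03 198 lat -0.0156 0.0145 up 0.0079
0.04 144 lat -0.0158 0.0147 up 0.0081
0.05 68 lat -0.0063 0.0049 up 0.008
0.06 67 lat -0.0064 0.005 up 0.0086
0.07 8 lat -0.0054 0.004 up 0.0082
```

View pics/wc.png

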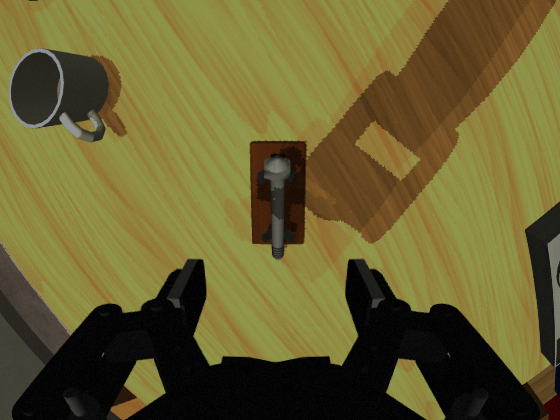

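Axle c lies in the wrist view from head (277,165) to tip (278,255), with its tip at +76 mm, so it is the long one. The base centre refines to (0.560, 0.350). Descending.

```bash
sed -i 's/c=(.559,.349,1.009)/c=(.5598,.3498,1.009)/' h.py; python3 - <<'E'
from h import *
p,r=grasp('c',s=.012);delta(p,r)
E
```

```text
t 20.27 q [ 0.4   0.26  1.69 -0.01  1.18 -2.17] tcp [0.5525 0.3411 0.2058] open 0.8 F [ 0.5  0.5 -0.5]
x angle -2.139 z [ 0.013 -0.005 -1.   ]
dpos [-0.0005  0.0005  0.1438] drot [-0.014  0.003 -0.006]
```

carry_out(commands=[{"delta_pos":[0,0,0.04],"delta_rot":[-0.014,0.003,-0.006],"claw":60},{"delta_pos":[0,0,0.08],"delta_rot":[-0.014,0.003,-0.006],"claw":60},{"delta_pos":[0,0,0.12],"delta_rot":[-0.014,0.003,-0.006],"claw":60},{"delta_pos":[-0.001,0,0.145],"delta_rot":[-0.014,0.003,-0.006],"claw":60},{"delta_pos":[-0.001,0,0.145],"delta_rot":[-0.014,0.003,-0.006],"claw":60},{"delta_pos":[-0.001,0,0.145],"delta_rot":[-0.014,0.003,-0.006],"claw":40},{"delta_pos":[-0.001,0,0.145],"delta_rot":[-0.014,0.003,-0.006],"claw":25},{"delta_pos":[-0.001,0,0.145],"delta_rot":[-0.014,0.003,-0.006],"claw":25}])

```text
time: 20.93
eef_pos: [0.557, 0.342, 0.0641]
tcp_rot: [-0.483, 0.875, -0.0, 0.003]
contact_force: [-0.8, 0.6, 0.2]
opening: 0.249
```

```bash
python3 - <<'E'
from h import *
p,r=grasp('c',s=.012);delta(p,r)
E
```

```text
t 20.93 q [ 0.4   0.44  1.75 -0.    0.95 -2.18] tcp [0.557  0.342  0.0641] open 0.249 F [-0.8  0.6  0.2]
x angle -2.133 z [ 0.005  0.002 -1.   ]
dpos [0.0023 0.0018 0.0021] drot [-0.003  0.005 -0.   ]
```

carry_out(commands=[{"delta_pos":[0.002,0.002,0.004],"delta_rot":[-0.003,0.005,0],"claw":25},{"delta_pos":[0.002,0.002,0.004],"delta_rot":[-0.003,0.005,0],"claw":0},{"delta_pos":[0.002,0.002,0.004],"delta_rot":[-0.003,0.005,0],"claw":0},{"delta_pos":[0.002,0.002,0.004],"delta_rot":[-0.003,0.005,0],"claw":0},{"delta_pos":[0.002,0.002,0.004],"delta_rot":[-0.003,0.005,0],"claw":0},{"delta_pos":[0.002,0.002,0.004],"delta_rot":[-0.003,0.005,0],"claw":0}])

```text
time: 21.43
eef_pos: [0.5545, 0.3429, 0.0626]
tcp_rot: [-0.483, 0.876, 0.001, 0.001]
contact_force: [-4.3, 2.8, 6.1]
opening: 0.118
```

carry_out(commands=[{"delta_pos":[0,0,-0.02],"delta_rot":[0,0,0],"claw":0},{"delta_pos":[0,0,-0.05],"delta_rot":[0,0,0],"claw":0},{"delta_pos":[0,0,-0.09],"delta_rot":[0,0,0],"claw":0},{"delta_pos":[0,0,-0.13],"delta_rot":[0,0,0],"claw":0},{"delta_pos":[0,0,-0.17],"delta_rot":[0,0,0],"claw":0},{"delta_pos":[0,0,-0.21],"delta_rot":[0,0,0],"claw":0},{"delta_pos":[0,0,-0.25],"delta_rot":[0,0,0],"claw":0},{"delta_pos":[0,0,-0.3],"delta_rot":[0,0,0],"claw":0}])

```text
time: 22.1
eef_pos: [0.5535, 0.3418, 0.3562]
tcp_rot: [-0.483, 0.876, 0.0, 0.001]
contact_force: [0.7, 0.3, -1.1]
opening: 0.116
```

```bash
python3 - <<'E'
from h import *
im,d,T,W=wlook('wc3'); heldfit(T,d,.134)
delta([.58,-.13,.38],down(-.39))
E
```

```text
slope deg 29.8 y -0.0016 n 401 tip tool (seen) [-0.0711  0.      0.0403] head [ 0.0451  0.     -0.0264]
head end gives tip [-0.0744  0.      0.0422]
t 22.15 q [ 0.4   0.17  1.5   0.    1.45 -2.18] tcp [0.5562 0.3431 0.3684] open 0.117 F [-0.1  1.4  6.3]
x angle -2.133 z [ 0.018  0.008 -1.   ]
dpos [ 0.3873 -0.2725 -0.0151] drot [-0.023  0.003 -1.743]
```

View pics/wc3.png

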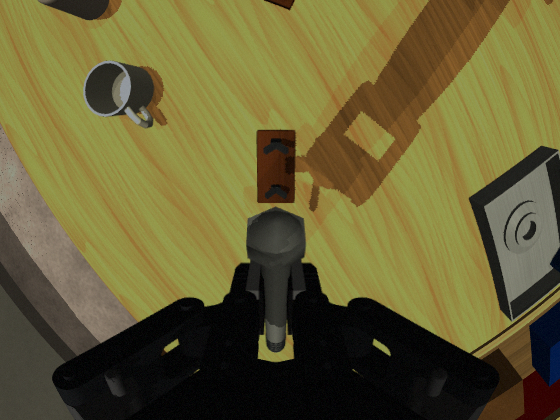

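Axle c is held, head at (276,235) and tip at (276,345). Carrying it back, with the wrist turning positive this time.

carry_out(commands=[{"delta_pos":[0.032,-0.022,-0.01],"delta_rot":[0,0,0.125],"claw":0},{"delta_pos":[0.064,-0.045,-0.015],"delta_rot":[0,0,0.25],"claw":0},{"delta_pos":[0.096,-0.068,-0.015],"delta_rot":[0,0,0.375],"claw":0},{"delta_pos":[0.128,-0.09,-0.015],"delta_rot":[0,0,0.5],"claw":0},{"delta_pos":[0.16,-0.112,-0.015],"delta_rot":[0,0,0.625],"claw":0},{"delta_pos":[0.192,-0.135,-0.015],"delta_rot":[0,0,0.75],"claw":0},{"delta_pos":[0.224,-0.158,-0.015],"delta_rot":[0,0,0.875],"claw":0},{"delta_pos":[0.256,-0.18,-0.015],"delta_rot":[0,0,1.0],"claw":0}])

```text
time: 22.82
eef_pos: [0.5714, 0.0283, 0.3812]
tcp_rot: [-0.002, 1.0, 0.004, 0.01]
contact_force: [0.3, 0.1, -0.7]
opening: 0.115
```

```bash
python3 - <<'E'
from h import *
delta([.58,-.13,.38],down(-.39))
E
```

```text
t 22.82 q [-0.13 -0.02  1.68  0.01  1.47 -1.71] tcp [0.5714 0.0283 0.3812] open 0.115 F [ 0.3  0.1 -0.7]
x angle -3.138 z [ 0.019  0.007 -1.   ]
dpos [-0.0081 -0.1584  0.0002] drot [-0.024  0.015 -2.748]
```

carry_out(commands=[{"delta_pos":[-0.002,-0.04,0],"delta_rot":[0,0,0.125],"claw":0},{"delta_pos":[-0.004,-0.08,0],"delta_rot":[0,0,0.25],"claw":0},{"delta_pos":[-0.006,-0.12,0],"delta_rot":[0,0,0.375],"claw":0},{"delta_pos":[-0.008,-0.158,0],"delta_rot":[0,0,0.5],"claw":0},{"delta_pos":[-0.008,-0.158,0],"delta_rot":[0,0,0.625],"claw":0},{"delta_pos":[-0.008,-0.158,0],"delta_rot":[0,0,0.75],"claw":0},{"delta_pos":[-0.008,-0.158,0],"delta_rot":[0,0,0.875],"claw":0},{"delta_pos":[-0.008,-0.158,0],"delta_rot":[0,0,1.0],"claw":0}])

```text
time: 23.48
eef_pos: [0.5796, -0.1304, 0.3799]
tcp_rot: [0.478, 0.878, 0.008, 0.007]
contact_force: [0.2, 1.0, -0.9]
opening: 0.113
```

carry_out(commands=[{"delta_pos":[0,0,0],"delta_rot":[0,0,1.5],"claw":0},{"delta_pos":[0,0,0],"delta_rot":[0,0,1.5],"claw":0},{"delta_pos":[0,0,0],"delta_rot":[0,0,1.5],"claw":0},{"delta_pos":[0,0,0],"delta_rot":[0,0,1.5],"claw":0},{"delta_pos":[0,0,0],"delta_rot":[0,0,1.5],"claw":0},{"delta_pos":[0,0,0],"delta_rot":[0,0,1.5],"claw":0},{"delta_pos":[0,0,0],"delta_rot":[0,0,1.5],"claw":0},{"delta_pos":[0,0,0],"delta_rot":[0,0,1.5],"claw":0}])

```text
time: 24.15
eef_pos: [0.5794, -0.1305, 0.3799]
tcp_rot: [0.84, 0.542, 0.01, 0.003]
contact_force: [0.5, -0.7, -0.1]
opening: 0.113
```

carry_out(commands=[{"delta_pos":[0,0,0],"delta_rot":[0,0,1.5],"claw":0},{"delta_pos":[0,0,0],"delta_rot":[0,0,1.5],"claw":0},{"delta_pos":[0,0,0],"delta_rot":[0,0,1.5],"claw":0},{"delta_pos":[0,0,0],"delta_rot":[0,0,1.5],"claw":0},{"delta_pos":[0,0,0],"delta_rot":[0,0,1.5],"claw":0},{"delta_pos":[0,0,0],"delta_rot":[0,0,1.5],"claw":0}])

```text
time: 24.65
eef_pos: [0.5792, -0.1306, 0.3798]
tcp_rot: [0.981, 0.196, 0.01, -0.001]
contact_force: [-0.4, 1.1, -1.1]
opening: 0.114
```

```bash
python3 - <<'E'
from h import *
delta([.595,-.136,.38],down(-.39))
E
```

```text
t 24.65 q [-0.4   0.03  1.63  0.01  1.47  0.78] tcp [ 0.5792 -0.1306  0.3798] open 0.114 F [-0.4  1.1 -1.1]
x angle 0.395 z [ 0.02   0.006 -1.   ]
dpos [0.0125 0.0111 0.0001] drot [-0.006 -0.02   0.785]
```

carry_out(commands=[{"delta_pos":[0.012,0.011,0],"delta_rot":[-0.006,-0.02,0.785],"claw":0},{"delta_pos":[0.012,0.011,0],"delta_rot":[-0.006,-0.02,0.785],"claw":0},{"delta_pos":[0.012,0.011,0],"delta_rot":[-0.006,-0.02,0.785],"claw":0},{"delta_pos":[0.012,0.011,0],"delta_rot":[-0.006,-0.02,0.785],"claw":0},{"delta_pos":[0.012,0.011,0],"delta_rot":[-0.006,-0.02,0.785],"claw":0},{"delta_pos":[0.012,0.011,0],"delta_rot":[-0.006,-0.02,0.785],"claw":0},{"delta_pos":[0.012,0.011,0],"delta_rot":[-0.006,-0.02,0.785],"claw":0}])

```text
time: 25.23
eef_pos: [0.5943, -0.1363, 0.3799]
tcp_rot: [0.981, -0.196, 0.0, 0.0]
contact_force: [0.6, 0.7, -0.3]
opening: 0.115
```

```bash
python3 - <<'E'
from h import *
a=np.radians(29.8); u=[np.cos(a),0,-np.sin(a)]
im,d,T,W=wlook('wj11'); q=W.reshape(-1,3)
k=(abs(q[:,2]-.209)<.006)&(np.hypot(q[:,0]-.63,q[:,1]+.15)<.04); print(k.sum(),cv2.minEnclosingCircle((q[k][:,:2]*1000).astype(np.float32)))
heldfit(T,d,.134)
p,r=insert(.235,[-.0725,-.001,.041],u,.78); delta(p,r)
c=im[60:190,200:360,::-1]; cv2.imwrite('pics/wj11c.png',cv2.resize(c,None,fx=4.5,fy=4.5,interpolation=3))
E
```

```text
992 ((630.323486328125, -151.19473266601562), 24.650190353393555)
slope deg 29.9 y -0.0004 n 380 tip tool (seen) [-0.0676  0.      0.0394] head [ 0.0486  0.     -0.0273]
head end gives tip [-0.0721  0.      0.042 ]
lean deg 15.5 tip [ 0.6377 -0.1542  0.235 ]
tcp [ 0.6583 -0.1637  0.3151] q [-0.07  1.96  0.47]
t 25.28 q [-0.39  0.07  1.58 -0.    1.48  1.57] tcp [ 0.5943 -0.1363  0.3799] open 0.12 F [ 0.  -0.6 -1.2]
x angle -0.394 z [ 0.    -0.001 -1.   ]
dpos [0.0696 0.0008 0.0648] drot [ 0.002  0.779 -0.004]
```

View pics/wj11c.png

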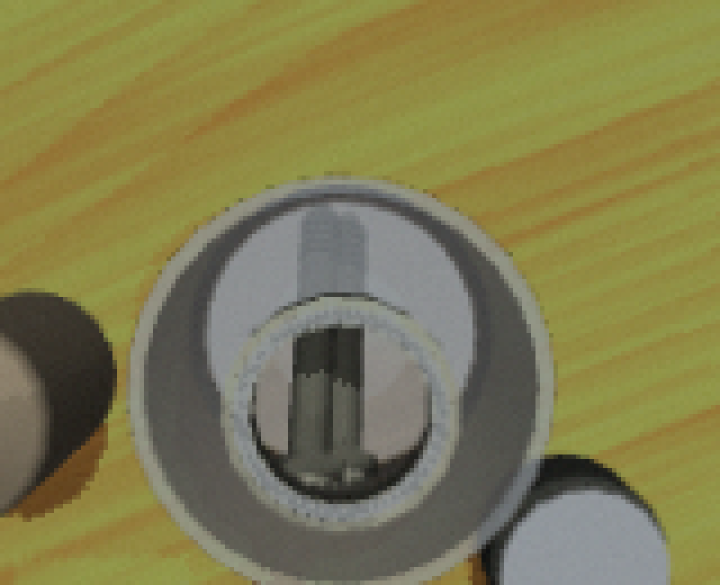

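The wrist view shows both axles side by side in the middle, heads on the robot side (crop (345,470)). I'll put c in about 5 mm outward of centre so its tip clears those heads and lands on the sloping shanks.

carry_out(commands=[{"delta_pos":[0.01,0,-0.01],"delta_rot":[0,0.125,0],"claw":0},{"delta_pos":[0.02,0,-0.01],"delta_rot":[0,0.25,0],"claw":0},{"delta_pos":[0.03,0,0],"delta_rot":[0,0.375,0],"claw":0},{"delta_pos":[0.045,0,0.02],"delta_rot":[0,0.5,0],"claw":0},{"delta_pos":[0.06,0,0.04],"delta_rot":[0,0.625,0],"claw":0},{"delta_pos":[0.07,0.001,0.055],"delta_rot":[0.002,0.75,-0.004],"claw":0},{"delta_pos":[0.074,0.001,0.062],"delta_rot":[0.002,0.78,-0.004],"claw":0},{"delta_pos":[0.074,0.001,0.062],"delta_rot":[0.002,0.78,-0.004],"claw":0}])

```text
time: 25.95
eef_pos: [0.6595, -0.1646, 0.3112]
tcp_rot: [0.909, -0.179, 0.369, 0.073]
contact_force: [-1.0, 0.4, -2.2]
opening: 0.113
```

```bash
python3 - <<'E'
from h import *
a=np.radians(29.8); u=np.array([np.cos(a),0,-np.sin(a)]); t=[-.0715,-.001,.0415]; o=.005*np.array([np.cos(.39),-np.sin(.39)])
for z in (.22,.155):
    p,r=insert(z,t,u,.78,off=o); delta(p,r)
p,r,s=pose(); tip=p+r.apply(t); print(tip,proj('side',[tip,tip+.134*r.apply(u),[*JAR,.21]]))
im,d=ctrl.read_camera('side'); c=im[100:200,200:330,::-1]; cv2.imwrite('pics/sj12.png',cv2.resize(c,None,fx=6,fy=6,interpolation=3)[:600,:780])
E
```

```text
lean deg 15.5 tip [ 0.6385 -0.1545  0.22  ]
tcp [ 0.6581 -0.1636  0.2998] q [-0.05  1.98  0.44]
t 25.95 q [-0.39 -0.06  1.96  0.01  0.47  1.56] tcp [ 0.6595 -0.1646  0.3112] open 0.113 F [-1.   0.4 -2.2]
x angle -0.388 z [ 0.644 -0.265 -0.717]
dpos [-0.0092 -0.0004  0.007 ] drot [0.    0.009 0.002]
lean deg 15.5 tip [ 0.6218 -0.1476  0.155 ]
tcp [ 0.6414 -0.1568  0.2348] q [-0.02  2.07  0.31]
t 25.95 q [-0.39 -0.06  1.96  0.01  0.47  1.56] tcp [ 0.6595 -0.1646  0.3112] open 0.113 F [-1.   0.4 -2.2]
x angle -0.388 z [ 0.644 -0.265 -0.717]
dpos [-0.0674 -0.0005  0.0411] drot [0.    0.009 0.002]
[ 0.63915591 -0.15529344  0.23162656] [[252.6210273  155.69527743]
 [240.67969769 112.22900217]
 [255.35808575 163.03983903]]
```

View pics/sj12.png

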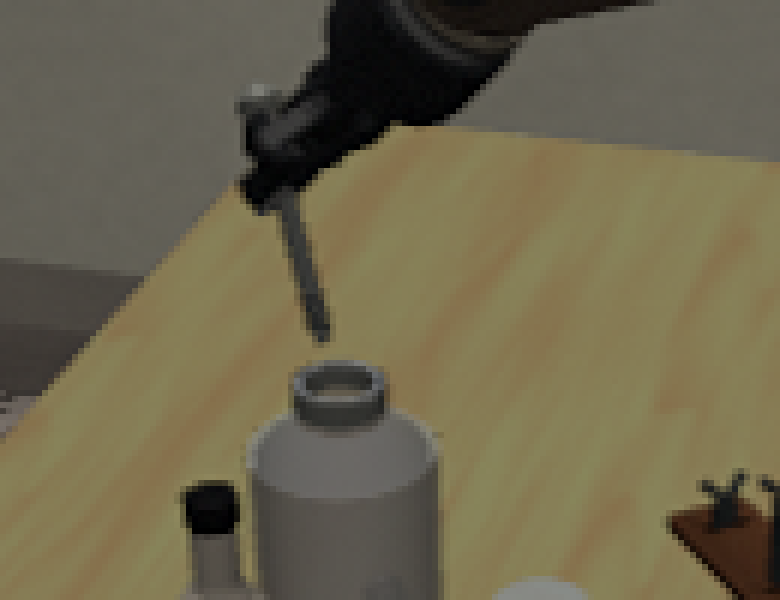

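The tip is at (253,157), as predicted. Lowering.

carry_out(commands=[{"delta_pos":[-0.009,0,0.007],"delta_rot":[0,0.009,0.002],"claw":0},{"delta_pos":[-0.02,0,0.013],"delta_rot":[0,0.009,0.002],"claw":0},{"delta_pos":[-0.032,0,0.02],"delta_rot":[0,0.009,0.002],"claw":0},{"delta_pos":[-0.044,0,0.027],"delta_rot":[0,0.009,0.002],"claw":0},{"delta_pos":[-0.056,0,0.034],"delta_rot":[0,0.009,0.002],"claw":0},{"delta_pos":[-0.066,-0.001,0.04],"delta_rot":[0,0.009,0.002],"claw":0},{"delta_pos":[-0.066,-0.001,0.04],"delta_rot":[0,0.009,0.002],"claw":0},{"delta_pos":[-0.066,-0.001,0.04],"delta_rot":[0,0.009,0.002],"claw":0}])

```text
time: 26.67
eef_pos: [0.6435, -0.1569, 0.2399]
tcp_rot: [0.907, -0.179, 0.374, 0.074]
contact_force: [0.4, 0.2, -0.7]
opening: 0.118
```

```bash
python3 - <<'E'
from h import *
a=np.radians(29.8); u=np.array([np.cos(a),0,-np.sin(a)]); t=[-.0715,-.001,.0415]; o=.005*np.array([np.cos(.39),-np.sin(.39)])
p,r=insert(.155,t,u,.78,off=o); delta(p,r)
im,d=ctrl.read_camera('side'); c=im[120:220,200:330,::-1]; cv2.imwrite('pics/sj13.png',cv2.resize(c,None,fx=6,fy=6,interpolation=3)[:600,:780])
E
```

```text
lean deg 15.5 tip [ 0.6218 -0.1476  0.155 ]
tcp [ 0.6414 -0.1568  0.2348] q [-0.02  2.07  0.31]
t 26.67 q [-0.39 -0.02  2.07  0.01  0.32  1.56] tcp [ 0.6435 -0.1569  0.2399] open 0.118 F [ 0.4  0.2 -0.7]
x angle -0.39 z [ 0.653 -0.268 -0.709]
dpos [-0.005   0.0007  0.0023] drot [-0.    -0.003 -0.   ]
```

View pics/sj13.png

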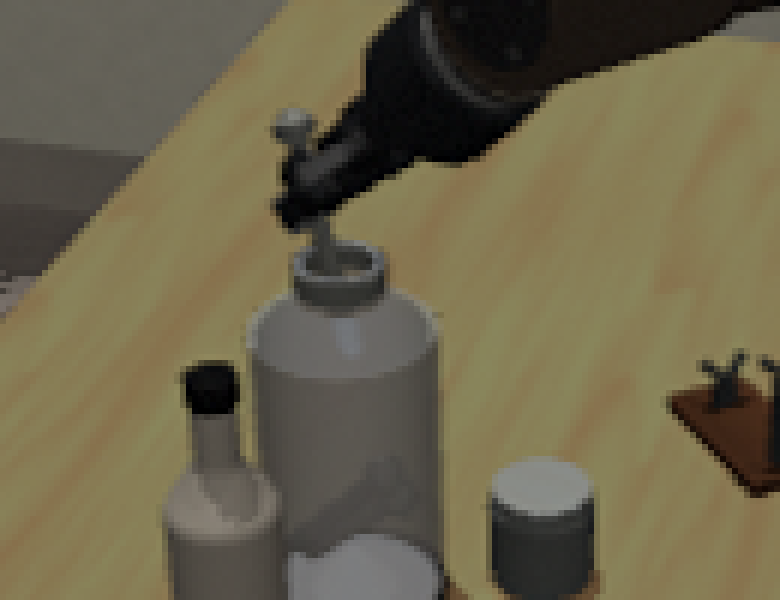

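Axle c is about 50 mm down in the jar, tip near (258,174), with no contact force. Releasing.

carry_out(commands=[{"delta_pos":[0,0,0],"delta_rot":[0,0,0],"claw":60},{"delta_pos":[0,0,0],"delta_rot":[0,0,0],"claw":60},{"delta_pos":[0,0,0],"delta_rot":[0,0,0],"claw":60},{"delta_pos":[0,0,0],"delta_rot":[0,0,0],"claw":60},{"delta_pos":[0,0,0],"delta_rot":[0,0,0],"claw":60},{"delta_pos":[0,0,0],"delta_rot":[0,0,0],"claw":60},{"delta_pos":[0,0,0],"delta_rot":[0,0,0],"claw":60},{"delta_pos":[0,0,0],"delta_rot":[0,0,0],"claw":60}])

```text
time: 27.38
eef_pos: [0.644, -0.1572, 0.2411]
tcp_rot: [0.906, -0.179, 0.375, 0.074]
contact_force: [-0.5, -0.4, 1.3]
opening: 0.599
```

```bash
python3 - <<'E'
from h import *
im,d=ctrl.read_camera('side'); c=im[140:240,200:330,::-1]; cv2.imwrite('pics/sj14.png',cv2.resize(c,None,fx=6,fy=6,interpolation=3)[:600,:780])
E
```

```text
(no output)
```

View pics/sj14.png

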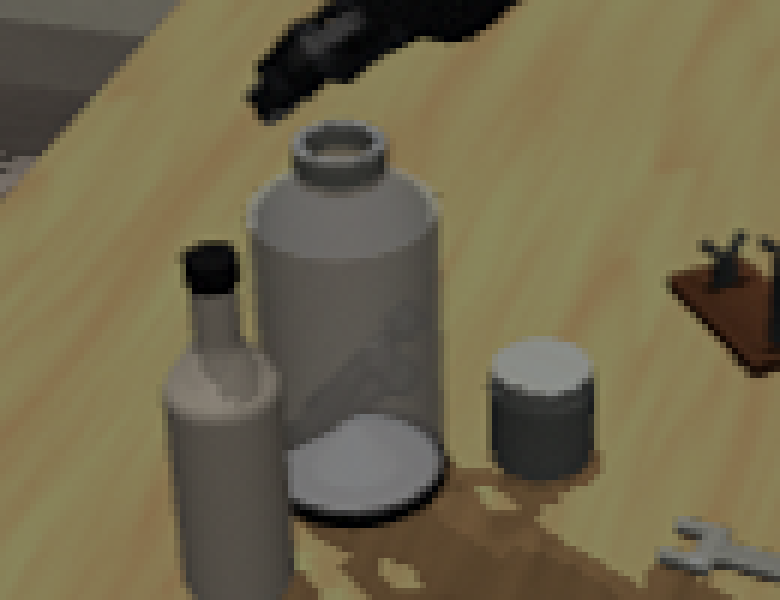

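All three are inside, with c's head at about (267,192). Retracting, then a final check.

carry_out(commands=[{"delta_pos":[0.015,0,-0.03],"delta_rot":[0,0,0],"claw":60},{"delta_pos":[0.03,0,-0.06],"delta_rot":[0,-0.05,0],"claw":60},{"delta_pos":[0.04,0,-0.09],"delta_rot":[0,-0.17,0],"claw":60},{"delta_pos":[0.05,0,-0.11],"delta_rot":[0,-0.29,0],"claw":60},{"delta_pos":[0.05,0,-0.14],"delta_rot":[0,-0.41,0],"claw":60},{"delta_pos":[0.05,0,-0.16],"delta_rot":[0,-0.53,0],"claw":60},{"delta_pos":[0.05,0,-0.18],"delta_rot":[0,-0.65,0],"claw":60},{"delta_pos":[0.05,0,-0.19],"delta_rot":[0,-0.78,0],"claw":60}])

```text
time: 28.1
eef_pos: [0.5519, -0.1192, 0.4156]
tcp_rot: [0.981, -0.194, 0.008, 0.001]
contact_force: [0.6, -0.1, 0.3]
opening: 0.597
```

carry_out(commands=[{"delta_pos":[0,0,0],"delta_rot":[0,0,0],"claw":60},{"delta_pos":[0,0,0],"delta_rot":[0,0,0],"claw":60},{"delta_pos":[0,0,0],"delta_rot":[0,0,0],"claw":60},{"delta_pos":[0,0,0],"delta_rot":[0,0,0],"claw":60}])

```text
time: 28.43
eef_pos: [0.5514, -0.1189, 0.4142]
tcp_rot: [0.981, -0.194, 0.008, 0.001]
contact_force: [0.2, -0.3, -0.1]
opening: 0.6
```

```bash
python3 - <<'E'
from h import *
im,d,T,W=wlook('wend'); q=W.reshape(-1,3)
k=(abs(q[:,2]-.209)<.006)&(np.hypot(q[:,0]-.63,q[:,1]+.15)<.04); print(k.sum(),cv2.minEnclosingCircle((q[k][:,:2]*1000).astype(np.float32)))
k=(np.hypot(q[:,0]-.63,q[:,1]+.151)<.015); print('heights seen through mouth',np.percentile(q[k][:,2],[1,25,50,75,99]).round(3))
c=im[40:190,180:360,::-1]; a=cv2.resize(c,(720,600),interpolation=3)
cv2.imwrite('pics/wendc.png',a)
print(ctrl.get_state()['contact_force'],ctrl.get_state()['time'])
t,dt=ctrl.read_camera('top'); cv2.imwrite('pics/tend.png',t[:,:,::-1])
E
```

```text
798 ((629.8873901367188, -150.99221801757812), 24.578371047973633)
heights seen through mouth [0.027 0.092 0.541 0.541 0.541]
[ 0.27092255 -0.30511231 -0.33588304] 28.4833
```

View pics/wendc.png

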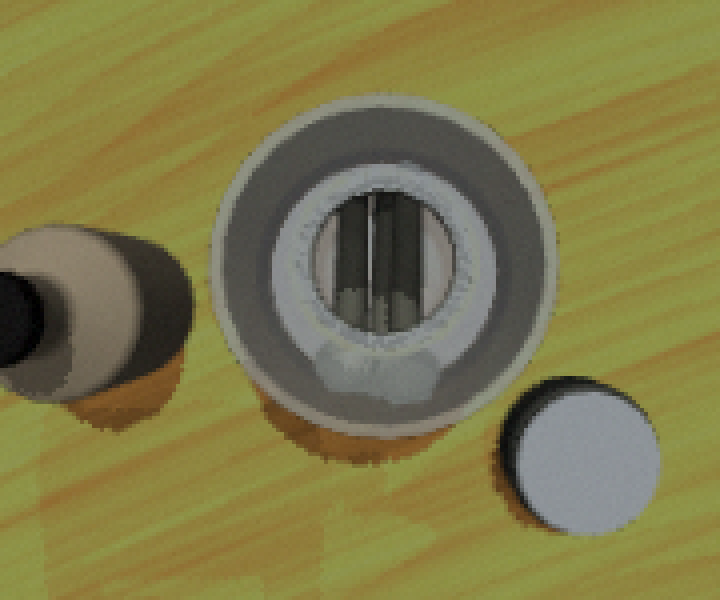

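View pics/tend.png

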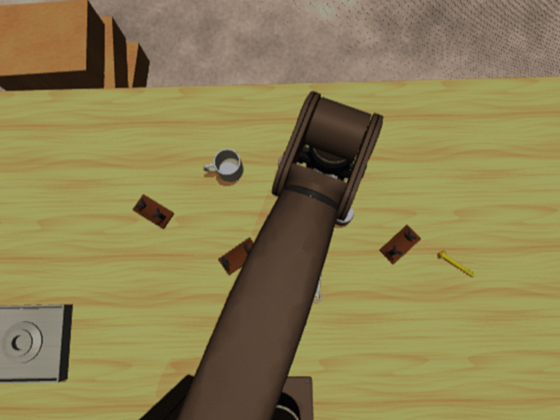

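All three rests are empty. Three axles lie side by side in the jar with their heads near crop (378,370), and the rim centre still reads (0.630, -0.151). The arm is clear, so I'm handing in.

```bash
python3 - <<'E'
from h import *
print(ctrl.sign_off())
E
```

```text
the job is handed in; nothing more can be done
None
```

All three axles are in the jar, tip first and heads up, and the job was handed in at about 28.5 s of the 72 s allowed. I put them in short, middle, long, lowering each tip roughly 30–50 mm below the rim before letting go. Each went in on the first try, with no need for the lift-and-shift fix.

- **Jar:** it stayed put. The rim centre read (0.630, -0.151) m at the end, within 1 mm of the first wrist reading.
- **Rests and arm:** all three rests are empty, and the arm was clear of everything with no contact force.
- **Bystanders:** the mug, bottle, tin and spanner looked unmoved in the last pictures, but I did not measure them again. The bottle was visible only in the wrist view, and in the final top view the arm partly hid the tin and spanner.
- **Axle lean:** I judged it from the pictures and the jar's inner width at roughly 40°, against the limit of about 69°. I did not measure it directly.

No check failed. Two small offsets showed up and did not affect the result. The side camera read about 1 pixel off the prediction throughout, and the arm settled 2–6 mm short of its targets.

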